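# Change over the lathe's loading station

## Robot

A 6-joint arm with a two-finger parallel gripper is mounted at the origin on the work surface. World frame = base frame: x ahead of the robot, y to its left, z up, the work surface at z = 0. Lengths are in m, angles in rad, forces in N, time in s.
With the tool pointing down it reaches from about 0.275 to 0.725 m from the base axis. Payload 15.9 kg.
Tool frame: the origin (TCP) lies between the finger pads; the fingertips stand 8 mm ahead of it and the grasp point (between the pads) lies 11 mm behind it; z points along the fingers, y is the line along which they close (so a half turn about z gives the same grasp; the last joint's range is limited). The gripper opens to 85 mm and grips with 20 to 120 N. Pads are 22 mm wide; open, the fingers measure 114 mm over their backs; the gripper's body (76 mm by 85 mm) begins 54 mm behind the grasp point. The pads swing forward as they close: fully open they stand 13 mm farther back than shut.
Start: joints at [-1.22, 0.213, -0.034, 1.323, 0, 1.571], TCP at [0.172, -0.47, 0.216] pointing down, gripper open.
Joint ranges: [-2.98, 2.98], [-0.74, 1.72], [-1.14, 1.35], [-2.1, 2.04], [-1.57, 1.44], [-3.14, 3.14]. Speed limits (rad/s): [1.89, 1.89, 2.39, 2.57, 3.14, 3.14].

## Interface

Orientations are given as a rotation vector (axis times angle).
In Python, from station import status, imaging, job gives the robot as it stands. The module is installed in compiled form; this text tells all that it offers.
- The arm moves only by the shell command python3 -m pendant 'ROWS' [FORCE]. ROWS is JSON, a list of rows, each an object with "jaw": the closure, from 0 (fully open) to 1 (shut); "xyz": the shift along the tool's x, y, z in m, a list of three; "spin": the turn about the tool's z in rad. In form: [{"jaw": jaw, "xyz": [x, y, z], "spin": spin}, ...]. A call has 1 to 20 rows; each row shifts and turns the commanded pose from where the row before left it, along the tool's axes as they then stand; what a row does not reach is not made up. A row lasts 1/10 s, in which the tool goes at most 50 mm and 8.59 degrees, less where a joint would pass 70% of its speed; a pose out of reach is approached as far as the arm can. A call with a gripper value outside its range is refused whole. The fingers move at their own pace and stop on an object; FORCE is the grip in N (left out, the last holds). Time passes only in rows, so rows that do not move let the fingers close. It gives the time, the measured TCP pose, the force, the opening and the grip force at its end, in the units of the state.
- status.get_state(): the state, without advancing time (a new reading comes with each control period).
- imaging.camera(name): name is "scene" or "top" or "wrist"; returns (picture, depth): 480x640x3 uint8, red, green, blue; 480x640 float32, m along the optical axis (not along the pixel's ray), 0 where there is no reading.
- imaging.calibration(name): a dict with "camera_matrix" (3x3 intrinsics, pixels), "R" (3x3) and "t" (3): a world point X has camera coordinates R X + t. Camera axes: x right, y down, z forward; pixel columns grow to the right and rows downward; lengths in m; the calibration is good to about 2 mm. A picture is of the moment at which its call begins: read the wrist's pose just before it. calibration takes no time and is no camera call; for the wrist camera it gives the pose at the moment of the call.
- job.sign_off(): hands the job in; it is judged then, once.
The state is a dict: "t": time; "qpos": joint angles; "joint_velocities": joint speeds; "joint_torque": joint torques, N m; "position": TCP position; "orientation": TCP orientation; "wrist_force": force on the tool from outside, world axes, zero at the start; "wrist_torque": the same for the moment, N m; "finger_gap": finger opening in m; "gripper_force": force on a finger pad.
Only numpy, scipy, OpenCV 4.12 (cv2) and the standard library are available. Lean on these libraries where they do the work, as an engineer would, in place of code of your own. Each camera call takes 0.05 s, during which the arm holds its last target. There are 200 camera calls.

## Task

First slide the station's lock all the way to its locked stop. With it locked, put every finished part from the lathe's catch tray into the tote, and rock the heavy tub forward on its toe pins, without lifting it off its saddles, well over (past 70 degrees) so that all its blanks roll into the feed tray; then stand the tub back upright in its place. When all that is done, slide the lock all the way back to run; leave the bottle, case and brush alone.

Things in the scene. Friction and masses are not known exactly. Their poses are not given: they have to be found in the camera images.
- station: fixed grey loading station; origin on the bench top under the tub's toe pins, x across, y to the rear, z up (turned up to 7 degrees from the world axes). At +y a solid stand 100 mm high, 106 wide, y = 8 to 148 mm, carries the tub; at -y lies the open feed tray; on the -x side a box 45 mm high carries the lock slide
- saddle (a point): where the middle of the tub's toe-pin axis belongs, 109 mm above the bench. At x = +/-66 mm of it stand two saddles 20 mm wide, floors 9 mm below this point, with a horn before and behind each pin reaching 15 mm above this point; the pins have 4 mm of play fore and aft and can lift out upward
- feed_in (a point): centre of the feed tray's inner floor (6 mm above the bench), axes as the station. Inside 176 mm across (x), reaching 131 mm either way in y; side walls 39 mm above the floor, the end wall at -y 74 mm, 4 mm thick
- tub: heavy loose black tub (1.3 to 1.9 kg and its blanks), 104 mm wide, walls 4 mm. Origin: middle of its toe-pin axis at the front lower edge; steel pins 18 mm thick stick out 22 mm either side along x. Underside 9 mm below the origin, inner floor 4 mm below, rear wall at y = 126 to 130 mm, rim 106 mm above. Upright: z up. Rocks about the pins, top going to -y (station's -y)
- tub_lip (a point): middle of the tub's pouring lip, 61 mm before (-y) and 106 mm above the tub's origin; the front wall slopes 30 degrees outward from the origin up to it. Blanks roll out at about 70 to 90 degrees of rocking. Beyond its balance point (about 55 to 66 degrees) the tub falls on forward by itself, its lip coming to rest in the feed tray at about 115 degrees
- tub_bar (a point): middle of the tub's round steel grab bar, 14 mm thick, along x, 80 mm free between posts; 45 mm above the rear rim, at y = 128, z = 151 mm from the tub's origin. Grip or cage it from above, fingers closing along the tub's y; it can turn between the fingers while the tub rocks, so the tool may stay pointing down. 5 to 10 N sideways starts the tub rocking
- lock (a joint): the lock slide: 0 = run, at the end stop towards the station's -y; 0.100 m = locked, at the end stop towards +y. Starts at 0 to 20 mm. Friction 2 N, stays where it is left
- lock_top (a point): middle of the top face of the lock slide's upright black grip, 28 mm (station x) by 20 mm (station y) by 40 mm high; moves with it. Top is about 100 mm above the bench; it slides along the station's y
- catch: fixed low steel catch tray of the lathe, 125 mm (x) by 280 mm (y) outside, 14 mm high, walls and floor 4 mm; origin at the centre of its underside
- tote: loose red open tote, 125 mm (x) by 250 mm (y) outside, 60 mm high, walls 4 mm, 0.9 kg; origin at the centre of its underside. It may stand nearer to or farther from the robot than the catch tray
- tote_in (a point): centre of the tote's inner floor, 4 mm above the bench; inside 117 mm (x) by 242 mm (y), walls 56 mm above the floor
- part1: finished part, white plastic, 60 g, 90 mm long: a square head 28 x 28 mm, 45 mm long, and a round spigot 18 mm thick, 45 mm long. Origin at the centre of the head; x along the part towards the spigot's end, which is 67.5 mm from the origin. Lies on its head in the catch tray, origin 18 mm above the bench, roughly across the tray; two to four of them are there (any may be absent)
- part2: another finished part like part1 (may be absent)
- part3: another finished part like part1 (may be absent)
- part4: another finished part like part1 (may be absent)
- blank1: blank: plain white plastic rod, 40 mm thick, 80 mm long, 140 g; origin at its centre, x along its axis. Starts in the tub lying across it; two or three of them are there (any may be absent)
- blank2: another blank like blank1 (may be absent)
- blank3: another blank like blank1 (may be absent)
- oil: bystander: white oil bottle, 56 mm thick, 150 mm high; origin at the centre of its underside
- case: bystander: blue gauge case 90 x 150 x 40 mm; origin at the centre of its underside
- brush: bystander: bench brush 200 mm long; origin under its middle, x along it
Mind the look-alikes: they are no part of the job. Leave any green look-alike of the part2 alone. Of the things that look like the tub, the larger one is meant.

How it is judged:
On the way, in this order (a step that is already met when the one before it is completed fails the run):
1. the lock is slid to its locked stop, the tub not yet tipped (value of joint lock above 0.095 m and angle between tub's own z axis and vertical below 0.3 rad), for 0.2 s.
2. with the lock on, the tub is rocked forward past 69 degrees (value of joint lock above 0.095 m and angle between tub's own z axis and vertical above 1.2 rad), for 0.2 s.
3. with the lock still on, all finished parts lie in the tote, all blanks in the feed tray, and the tub stands upright in its saddles (x of part1 in the frame of tote_in between -0.0585 and 0.0585 m and y of part1 in the frame of tote_in between -0.121 and 0.121 m and z of part1 in the frame of tote_in between 0 and 0.052 m and x of part2 in the frame of tote_in between -0.0585 and 0.0585 m and y of part2 in the frame of tote_in between -0.121 and 0.121 m and z of part2 in the frame of tote_in between 0 and 0.052 m and x of part3 in the frame of tote_in between -0.0585 and 0.0585 m and y of part3 in the frame of tote_in between -0.121 and 0.121 m and z of part3 in the frame of tote_in between 0 and 0.052 m and x of part4 in the frame of tote_in between -0.0585 and 0.0585 m and y of part4 in the frame of tote_in between -0.121 and 0.121 m and z of part4 in the frame of tote_in between 0 and 0.052 m and x of blank1 in the frame of feed_in between -0.088 and 0.088 m and y of blank1 in the frame of feed_in between -0.133 and 0.133 m and z of blank1 in the frame of feed_in between 0 and 0.075 m and x of blank2 in the frame of feed_in between -0.088 and 0.088 m and y of blank2 in the frame of feed_in between -0.133 and 0.133 m and z of blank2 in the frame of feed_in between 0 and 0.075 m and x of blank3 in the frame of feed_in between -0.088 and 0.088 m and y of blank3 in the frame of feed_in between -0.133 and 0.133 m and z of blank3 in the frame of feed_in between 0 and 0.075 m and angle between tub's own z axis and vertical below 0.06 rad and distance between tub and saddle below 0.012 m and value of joint lock above 0.095 m), for 0.3 s.
4. the lock is slid back to its run stop (value of joint lock below 0.005 m), for 0.2 s.
At the end, for the whole second after the job is handed in: finished parts at rest with their heads inside the tote (head centre under 52 mm over its floor), blanks at rest inside the feed tray (centre under 75 mm over its floor), tub upright within 3.4 degrees with its toe axis within 12 mm of its place, lock within 5 mm of its run stop (x of part1 in the frame of tote_in between -0.0585 and 0.0585 m and y of part1 in the frame of tote_in between -0.121 and 0.121 m and z of part1 in the frame of tote_in between 0 and 0.052 m and x of part2 in the frame of tote_in between -0.0585 and 0.0585 m and y of part2 in the frame of tote_in between -0.121 and 0.121 m and z of part2 in the frame of tote_in between 0 and 0.052 m and x of part3 in the frame of tote_in between -0.0585 and 0.0585 m and y of part3 in the frame of tote_in between -0.121 and 0.121 m and z of part3 in the frame of tote_in between 0 and 0.052 m and x of part4 in the frame of tote_in between -0.0585 and 0.0585 m and y of part4 in the frame of tote_in between -0.121 and 0.121 m and z of part4 in the frame of tote_in between 0 and 0.052 m and x of blank1 in the frame of feed_in between -0.088 and 0.088 m and y of blank1 in the frame of feed_in between -0.133 and 0.133 m and z of blank1 in the frame of feed_in between 0 and 0.075 m and x of blank2 in the frame of feed_in between -0.088 and 0.088 m and y of blank2 in the frame of feed_in between -0.133 and 0.133 m and z of blank2 in the frame of feed_in between 0 and 0.075 m and x of blank3 in the frame of feed_in between -0.088 and 0.088 m and y of blank3 in the frame of feed_in between -0.133 and 0.133 m and z of blank3 in the frame of feed_in between 0 and 0.075 m and angle between tub's own z axis and vertical below 0.06 rad and distance between tub and saddle below 0.012 m and value of joint lock below 0.005 m and linear speed of each of part1, part2, part3, part4, blank1, blank2, blank3 below 0.05 m/s); the robot touches nothing.
It fails at once if the tub's toe is lifted more than 35 mm off its saddles (height (world z) of tub above 0.144 m).
It fails at once if the oil is shifted by more than 30 mm (distance of oil from where it was at the start of the episode above 0.03 m).
It fails at once if the case is shifted by more than 30 mm (distance of case from where it was at the start of the episode above 0.03 m).
It fails at once if the brush is shifted by more than 30 mm (distance of brush from where it was at the start of the episode above 0.03 m).
Of blank1, blank2, blank3 only 2 to 3 are there at a start; the rules pass over those that are not, and their reading is None.
Of part1, part2, part3, part4 only 2 to 4 are there at a start; the rules pass over those that are not, and their reading is None.
At some moment in a run one of part1, part2, part3, part4 may be knocked a few centimetres aside while the robot is not near it.
Once in a run the grip may slacken for a moment while it holds something.
It also fails if it takes over 210 s, if anything falls off the work surface, if the arm or the gripper's body presses on something with over 40 N, if the wrist force passes 120 N, or if a joint passes its speed limit or range.

## Working session

There is one attempt and no reset: what is moved stays moved. The work goes in short steps, Python scripts to look and compute and a shell command to move; the robot and the scene stay as the last step left them, time stands still between calls to the robot, and variables do not carry over. Pictures are saved under pics/ and viewed, at most 14 in all, crops included, and the job is handed in when it is done.

```bash
mkdir -p pics
cat > h.py <<'E'
import numpy as np, cv2
from station import status, imaging, job
from scipy.spatial.transform import Rotation as Ro
def snap(n,f):
    s=status.get_state(); c=imaging.calibration(n); im,d=imaging.camera(n)
    cv2.imwrite('pics/'+f+'.png',im[:,:,::-1]); np.savez(''+f+'.npz',im=im,d=d,K=c['camera_matrix'],R=c['R'],t=c['t'])
def load(f): return np.load(''+f+'.npz')
def pt(z,u,v,h=None):
    K,R,t=np.array(z['K']),np.array(z['R']),np.array(z['t']).ravel()
    r=np.linalg.inv(K)@[u,v,1]
    if h is None:
        d=z['d'][int(v)-1:int(v)+2,int(u)-1:int(u)+2]; d=np.median(d[d>0]) if (d>0).any() else np.nan
        return R.T@(r*d-t)
    o=-R.T@t; w=R.T@r; return o+w*(h-o[2])/w[2]
def cloud(z):
    K,R,t=np.array(z['K']),np.array(z['R']),np.array(z['t']).ravel()
    v,u=np.mgrid[:480,:640]; r=np.stack([u,v,np.ones_like(u)],-1)@np.linalg.inv(K).T
    return (r*z['d'][...,None]-t)@R
def st():
    s=status.get_state(); R=Ro.from_rotvec(s['orientation']).as_matrix()
    print(round(s['t'],2),np.round(s['position'],4),'x',np.round(R[:,0],3),'y',np.round(R[:,1],3),'z',np.round(R[:,2],3),'gap',round(s['finger_gap'],4),'F',np.round(s['wrist_force'],1),'g',s['gripper_force'],'q',np.round(s['qpos'],2))
    return s,R
E
python3 - <<'E'
from h import *
snap('top','top0'); snap('scene','sc0'); st()
for n in('top','scene'):
    c=imaging.calibration(n);R=np.array(c['R']);print(n,np.round(-R.T@np.array(c['t']).ravel(),3),np.round(R,2).tolist())
E
```

```text
0.1 [ 0.1717 -0.4692  0.2157] x [0.939 0.344 0.   ] y [ 0.344 -0.939 -0.001] z [-0.     0.001 -1.   ] gap 0.0855 F [-0.8  0.1  0.4] g 0.0 q [-1.22  0.21 -0.03  1.32  0.    1.57]
top [0.191 0.007 1.724] [[0.02, -1.0, 0.02], [-0.98, -0.03, -0.19], [0.19, -0.01, -0.98]]
scene [ 1.12  -0.321  1.07 ] [[0.48, 0.88, 0.0], [0.7, -0.38, -0.61], [-0.53, 0.29, -0.8]]
```

View pics/top0.png

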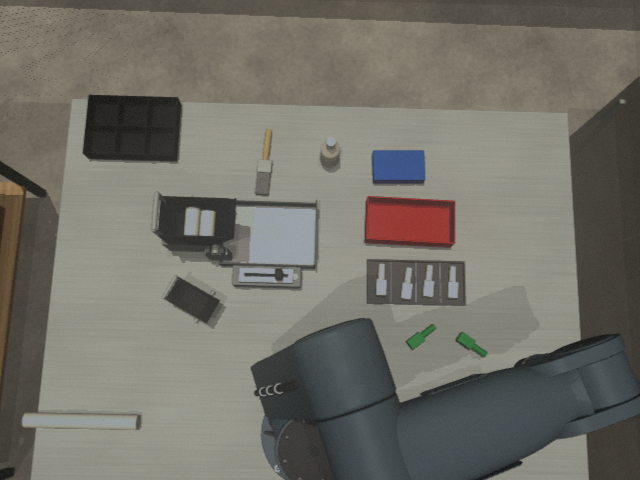

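View pics/sc0.png

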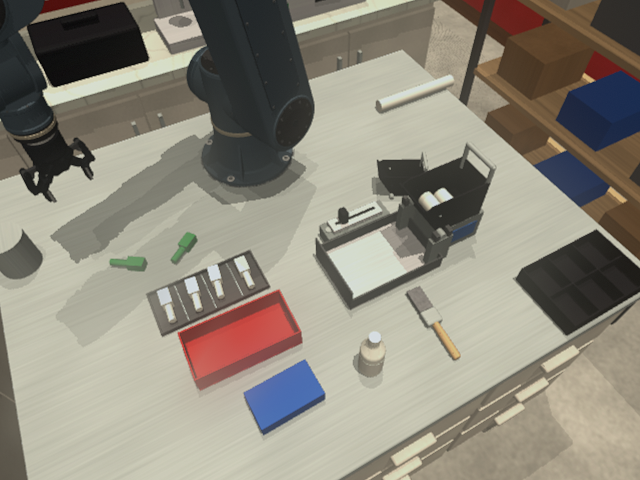

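The top picture shows the large tub at (195,220) holding 2 blanks, with its bar at (157,213). The feed tray is at (283,235), the lock grip at (280,274) and four white parts at (381,280), (407,283), (429,282) and (453,282). The tote is at (410,222).

Look-alikes: the small tub at (192,298), and green parts at (421,337) and (472,344). The black sorter at (133,127) is no candidate. I choose the large tub and the white parts, and will check that in a close crop.

Run:
```python
from h import *
im=cv2.imread('pics/top0.png')
a=cv2.resize(im[180:310,140:330],(760,520),interpolation=cv2.INTER_CUBIC)
b=cv2.resize(im[190:310,355:475],(600,600),interpolation=cv2.INTER_CUBIC)
cv2.imwrite('pics/cA.png',a);cv2.imwrite('pics/cB.png',b)
```

```text
(no output)
```

View pics/cA.png

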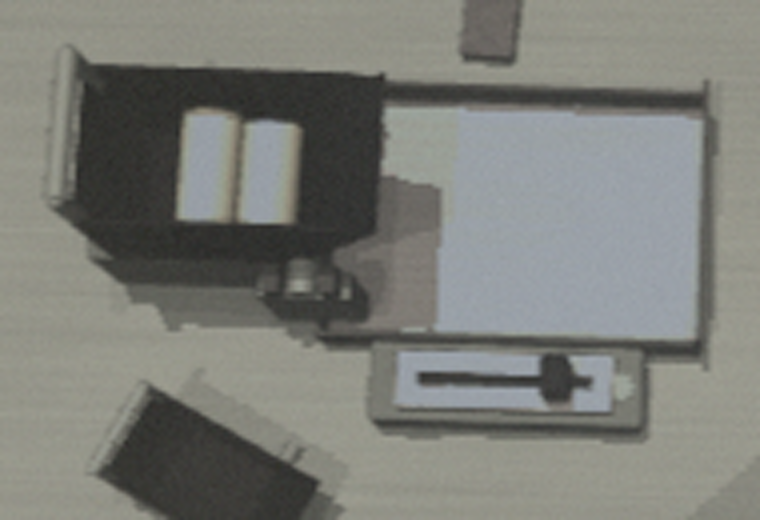

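View pics/cB.png

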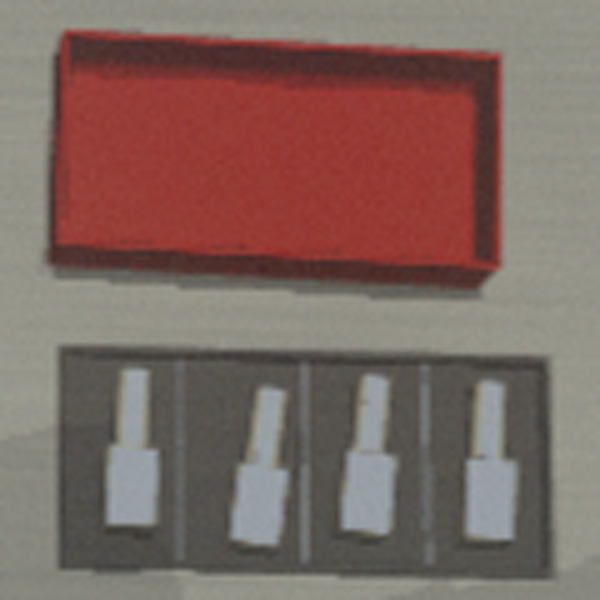

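The crops confirm it. Crop A shows the tub with 2 blanks, the bar from (67,45) to (60,208), and the lock grip at (557,375). Crop B shows four white parts in the catch tray with their spigots pointing away from the robot, and the tote beyond.

Run:
```python
from h import *
z=load('top0'); A=lambda u,v:(140+u/4,180+v/4); B=lambda u,v:(355+u/5,190+v/5)
P=lambda n,q,h:print(n,np.round(pt(z,*q,h),4),'depth',np.round(pt(z,*q),4))
P('lock',A(557,375),.1)
P('bar1',A(66,47),.267);P('bar2',A(60,205),.267);P('barm',A(63,125),.267)
P('rimR rear-left',A(83,68),.215);P('lipfar',A(383,78),.215)
for q in[(704,90),(704,350)]:P('endwall',A(*q),.08)
for i,(h,s) in enumerate([((132,487),(135,370)),((259,504),(272,390)),((368,494),(375,377)),((491,500),(490,382))]):
    P('head%d'%i,B(*h),.032);P('  tip',B(*s),.027)
for q in[(66,33),(500,55),(495,265),(52,247)]:P('tote',B(*q),.06)
P('totefloor',B(280,160),.004)
P('lockbox',A(380,345),.045);P('lockbox',A(640,355),.045)
# bar from cloud
C=cloud(z); c=C[185:245,145:170].reshape(-1,3); c=c[(c[:,2]>.25)&(c[:,2]<.29)]; print(len(c),c.mean(0),c.max(0))
w=np.linalg.svd(c[:,:2]-c[:,:2].mean(0))[2]if len(c) else 0; print(w)
c=C[262:285,270:290].reshape(-1,3); c=c[(c[:,2]>.085)&(c[:,2]<.12)]; print('lk',len(c),c.mean(0),c.min(0),c.max(0))
```

```text
lock [0.4153 0.1026 0.1   ] depth [0.4156 0.1027 0.0977]
bar1 [0.5886 0.4025 0.267 ] depth [0.5895 0.4035 0.2635]
bar2 [0.489  0.3987 0.267 ] depth [0.4905 0.4007 0.2597]
barm [0.5391 0.4007 0.267 ] depth [0.5393 0.4008 0.2663]
rimR rear-left [0.5892 0.4048 0.215 ] depth [0.5813 0.3969 0.245 ]
lipfar [0.5878 0.2137 0.215 ] depth [0.588  0.2138 0.2141]
endwall [0.6207 0.0088 0.08  ] depth [0.6218 0.0088 0.0757]
endwall [0.4378 0.0042 0.08  ] depth [0.4494 0.0041 0.0024]
head0 [ 0.3934 -0.18    0.032 ] depth [ 0.3936 -0.1802  0.0306]
  tip [ 0.4604 -0.182   0.027 ] depth [ 0.4607 -0.1822  0.0252]
head1 [ 0.3856 -0.2512  0.032 ] depth [ 0.3853 -0.2507  0.0348]
  tip [ 0.4509 -0.2595  0.027 ] depth [ 0.451  -0.2596  0.0265]
head2 [ 0.3927 -0.3123  0.032 ] depth [ 0.3931 -0.3129  0.0288]
  tip [ 0.4598 -0.3179  0.027 ] depth [ 0.4598 -0.3179  0.0273]
head3 [ 0.391  -0.3813  0.032 ] depth [ 0.3911 -0.3816  0.031 ]
  tip [ 0.4586 -0.3831  0.027 ] depth [ 0.4588 -0.3835  0.0256]
tote [ 0.6471 -0.1384  0.06  ] depth [ 0.6631 -0.1435  0.0017]
tote [ 0.6409 -0.3846  0.06  ] depth [ 0.6555 -0.3974  0.0059]
tote [ 0.5196 -0.3796  0.06  ] depth [ 0.5205 -0.3806  0.0554]
tote [ 0.5234 -0.1316  0.06  ] depth [ 0.5322 -0.1353  0.0159]
totefloor [ 0.5896 -0.2684  0.004 ] depth [ 0.5898 -0.2686  0.0029]
lockbox [0.4409 0.2295 0.045 ] depth [0.4411 0.2297 0.0435]
lockbox [0.4384 0.0486 0.045 ] depth [0.4383 0.0486 0.0453]
242 [0.5393043  0.40194387 0.26505177] [0.59102682 0.41112762 0.27452362]
[[-0.99999493  0.00318392]
 [ 0.00318392  0.99999493]]
lk 79 [0.41532122 0.10419403 0.09884847] [0.40224915 0.09467235 0.08620812] [0.42873509 0.11443474 0.10684434]
```

```bash
python3 -m pendant '[{"jaw":0,"xyz":[0,0,0],"spin":0.117},{"jaw":0,"xyz":[0,0,0],"spin":0.117},{"jaw":0,"xyz":[0,0,0],"spin":0.117},{"jaw":0,"xyz":[0.0152,-0.0358,0],"spin":0},{"jaw":0,"xyz":[0.0152,-0.0358,0],"spin":0},{"jaw":0,"xyz":[0.0152,-0.0358,0],"spin":0},{"jaw":0,"xyz":[0.0152,-0.0358,0],"spin":0},{"jaw":0,"xyz":[0.0152,-0.0358,0],"spin":0},{"jaw":0,"xyz":[0.0152,-0.0358,0],"spin":0},{"jaw":0,"xyz":[0.0152,-0.0358,0],"spin":0},{"jaw":0,"xyz":[0.0152,-0.0358,0],"spin":0},{"jaw":0,"xyz":[0.0152,-0.0358,0],"spin":0},{"jaw":0,"xyz":[0.0152,-0.0358,0],"spin":0},{"jaw":0,"xyz":[0.0152,-0.0358,0],"spin":0},{"jaw":0,"xyz":[0.0152,-0.0358,0],"spin":0},{"jaw":0,"xyz":[0.0152,-0.0358,0],"spin":0},{"jaw":0,"xyz":[0.0152,-0.0358,0],"spin":0},{"jaw":0,"xyz":[0.0152,-0.0358,0],"spin":0},{"jaw":0,"xyz":[0.0152,-0.0358,0],"spin":0}]' 30; python3 -c "
from h import *
st()"
```

```text
t: 2.0
position: [0.4157, 0.0457, 0.2177]
orientation: [-3.089, -0.108, 0.004]
wrist_force: [0.3, -0.1, 0.5]
finger_gap: 0.0851
gripper_force: 0.0
2.0 [0.4157 0.0457 0.2177] x [ 0.998  0.07  -0.001] y [ 0.07  -0.996 -0.051] z [-0.005  0.051 -0.999] gap 0.0851 F [ 0.3 -0.1  0.5] g 0.0 q [ 0.07  0.05 -0.23  1.3   0.05  3.14]
```

```bash
python3 -m pendant '[{"jaw":0,"xyz":[0,0,0],"spin":-0.149},{"jaw":0,"xyz":[0,0,0],"spin":-0.149},{"jaw":0,"xyz":[0,0,0],"spin":-0.149},{"jaw":0,"xyz":[0,0,0],"spin":-0.149},{"jaw":0,"xyz":[0,0,0],"spin":-0.149},{"jaw":0,"xyz":[0,0,0],"spin":-0.149},{"jaw":0,"xyz":[0,0,0],"spin":-0.149},{"jaw":0,"xyz":[0,0,0],"spin":-0.149},{"jaw":0,"xyz":[0,0,0],"spin":-0.149},{"jaw":0,"xyz":[0,0,0],"spin":-0.149},{"jaw":0,"xyz":[0,0,0],"spin":-0.149},{"jaw":0,"xyz":[0,0,0],"spin":-0.149},{"jaw":0,"xyz":[0,0,0],"spin":-0.149},{"jaw":0,"xyz":[0,0,0],"spin":-0.149},{"jaw":0,"xyz":[0,0,0],"spin":-0.149},{"jaw":0,"xyz":[0,0,0],"spin":-0.149},{"jaw":0,"xyz":[0,0,0],"spin":-0.149},{"jaw":0,"xyz":[0,0,0],"spin":-0.149},{"jaw":0,"xyz":[0,0,0],"spin":-0.149},{"jaw":0,"xyz":[0,0,0],"spin":-0.149}]'; python3 -c "
from h import *
st()"
```

```text
t: 4.0
position: [0.4151, 0.0446, 0.2177]
orientation: [-0.137, -3.131, -0.078]
wrist_force: [0.1, -0.3, 0.4]
finger_gap: 0.0855
gripper_force: 0.0
4.0 [0.4151 0.0446 0.2177] x [-0.996  0.087  0.009] y [0.087 0.995 0.05 ] z [-0.005  0.05  -0.999] gap 0.0855 F [ 0.1 -0.3  0.4] g 0.0 q [ 0.07  0.04 -0.23  1.3   0.05  0.15]
```

```bash
cat >> h.py <<'E'
def go(*targets,spin=0):
    s,R=st(); R=R@Ro.from_rotvec([0,0,spin]).as_matrix(); p=np.array(s['position'])
    for T in targets: print('->',T,np.round(R.T@(np.array(T)-p),4)); p=np.array(T)
E
python3 -m pendant '[{"jaw":0,"xyz":[0,0,0],"spin":-0.087},{"jaw":0,"xyz":[0,0,0],"spin":0}]'; python3 -c "
from h import *
go((.415,.104,.15),(.415,.104,.082))"
```

```text
t: 4.2
position: [0.4152, 0.0447, 0.2177]
orientation: [-0.008, -3.136, -0.079]
wrist_force: [0.5, -0.3, -0.8]
finger_gap: 0.0853
gripper_force: 0.0
4.2 [0.4152 0.0447 0.2177] x [-1.     0.005  0.005] y [0.005 0.999 0.05 ] z [-0.004  0.05  -0.999] gap 0.0853 F [ 0.5 -0.3 -0.8] g 0.0 q [ 0.07  0.04 -0.23  1.3   0.05  0.07]
-> (0.415, 0.104, 0.15) [0.0001 0.0559 0.0706]
-> (0.415, 0.104, 0.082) [-0.0003 -0.0034  0.0679]
```

```bash
python3 -m pendant '[{"jaw":0,"xyz":[0,0.028,0],"spin":0},{"jaw":0,"xyz":[0,0.028,0],"spin":0},{"jaw":0,"xyz":[0,0,0.035],"spin":0},{"jaw":0,"xyz":[0,0,0.035],"spin":0},{"jaw":0,"xyz":[0,0,0],"spin":0}]'; python3 -c "
from h import *
go((.415,.104,.082))
snap('wrist','w1')"
```

```text
t: 4.7
position: [0.4128, 0.1039, 0.1475]
orientation: [-0.014, -3.13, -0.077]
wrist_force: [-0.3, -0.3, 1.7]
finger_gap: 0.0854
gripper_force: 0.0
4.7 [0.4128 0.1039 0.1475] x [-1.     0.008  0.01 ] y [0.009 0.999 0.049] z [-0.01   0.049 -0.999] gap 0.0854 F [-0.3 -0.3  1.7] g 0.0 q [ 0.21  0.09 -0.36  1.12  0.05  0.22]
-> (0.415, 0.104, 0.082) [-0.0029 -0.0031  0.0654]
```

View pics/w1.png

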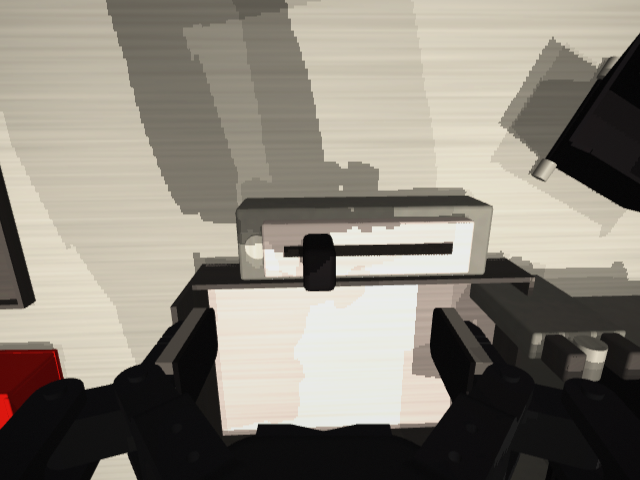

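The wrist view shows the black grip at (319,262), midway between the fingers. Its slot runs from (285,250) to (452,250).

```bash
python3 -m pendant '[{"jaw":0,"xyz":[-0.001,-0.001,0.022],"spin":0},{"jaw":0,"xyz":[-0.001,-0.001,0.022],"spin":0},{"jaw":0,"xyz":[-0.001,-0.001,0.022],"spin":0},{"jaw":1,"xyz":[0,0,0],"spin":0},{"jaw":1,"xyz":[0,0,0],"spin":0},{"jaw":1,"xyz":[0,0,0],"spin":0},{"jaw":1,"xyz":[0,0,0],"spin":0},{"jaw":1,"xyz":[0,0,0],"spin":0},{"jaw":1,"xyz":[0,0,0],"spin":0}]' 30; python3 -c "
from h import *
st()"
```

```text
t: 5.65
position: [0.4184, 0.1045, 0.0851]
orientation: [-0.01, -3.137, -0.079]
wrist_force: [-0.5, -0.5, 0.6]
finger_gap: -0.0
gripper_force: 0.0
5.65 [0.4184 0.1045 0.0851] x [-1.     0.006  0.004] y [0.007 0.999 0.05 ] z [-0.003  0.05  -0.999] gap -0.0 F [-0.5 -0.5  0.6] g 0.0 q [ 0.21  0.14 -0.47  0.96  0.05  0.21]
```

Run:
```python
from h import *
z=load('w1')
for q in[(319,240),(319,262),(319,285)]: print(pt(z,*q))
print(pt(z,190,345),pt(z,460,345))
C=cloud(z)[225:300,295:345].reshape(-1,3); c=C[(C[:,2]>.09)&(C[:,2]<.115)]; print(len(c),c.mean(0),c.min(0),c.max(0))
snap('wrist','w2')
```

```text
[0.40711751 0.10343241 0.07740217]
[0.41413623 0.10253412 0.09907101]
[0.42874203 0.10232605 0.09964035]
[0.40336304 0.05767324 0.20038144] [0.40343633 0.14326111 0.20567349]
1444 [0.41877584 0.10253108 0.09806666] [0.40650909 0.09265268 0.09002237] [0.43409852 0.11269461 0.10143041]
```

View pics/w2.png

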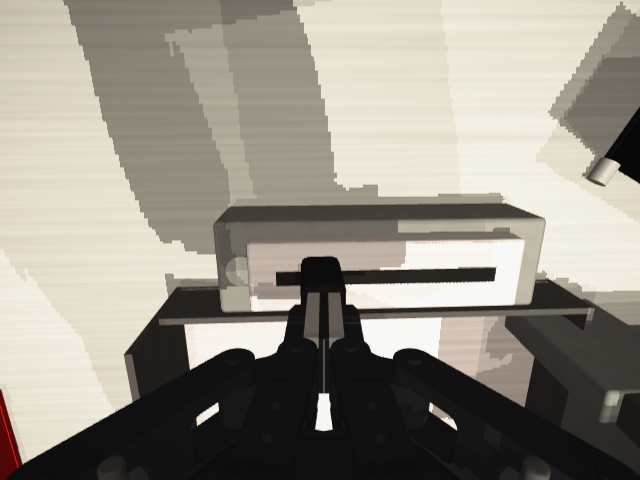

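Run:
```python
from h import *
z=load('w2')
for u in(308,316,322,330,338):
  print(u,[np.round(pt(z,u,v),3).tolist() for v in(262,275,290,300,320,340)])
s=status.get_state(); print(s['position'],s['finger_gap'],s['gripper_force'])
```

```text
308 [[0.407, 0.097, 0.071], [0.407, 0.096, 0.087], [0.409, 0.096, 0.098], [0.408, 0.096, 0.111], [0.408, 0.096, 0.126], [0.407, 0.096, 0.14]]
316 [[0.407, 0.101, 0.071], [0.407, 0.1, 0.088], [0.409, 0.1, 0.098], [0.408, 0.099, 0.11], [0.408, 0.099, 0.125], [0.409, 0.098, 0.137]]
322 [[0.407, 0.104, 0.071], [0.407, 0.103, 0.088], [0.409, 0.102, 0.098], [0.408, 0.102, 0.111], [0.408, 0.101, 0.126], [0.409, 0.1, 0.137]]
330 [[0.407, 0.107, 0.071], [0.407, 0.106, 0.088], [0.409, 0.106, 0.099], [0.408, 0.105, 0.111], [0.408, 0.104, 0.126], [0.409, 0.103, 0.137]]
338 [[0.409, 0.112, 0.066], [0.408, 0.11, 0.086], [0.409, 0.109, 0.098], [0.408, 0.108, 0.111], [0.408, 0.107, 0.126], [0.407, 0.105, 0.14]]
[0.41827294 0.10447058 0.08500957] 0.00018274705551282858 0.0
```

Run:
```python
from h import *
z=load('w1')
for q in[(200,311),(208,313),(185,340),(170,365),(212,345),(436,312),(450,312)]: print(q,np.round(pt(z,*q),3))
im=cv2.imread('pics/w2.png'); cv2.imwrite('pics/w2c.png',cv2.resize(im[240:360,250:400],None,fx=5,fy=5))
```

```text
(200, 311) [0.402 0.055 0.18 ]
(208, 313) [0.403 0.059 0.181]
(185, 340) [0.402 0.056 0.199]
(170, 365) [0.403 0.055 0.211]
(212, 345) [0.417 0.058 0.18 ]
(436, 312) [0.405 0.144 0.182]
(450, 312) [0.403 0.148 0.185]
```

View pics/w2c.png

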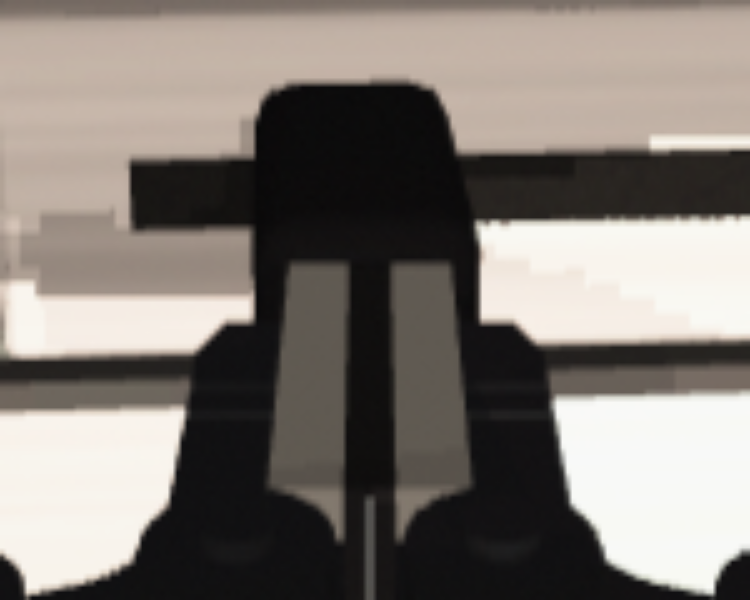

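The closed fingertips show just above the grip top: the grip's dark top meets the pads at crop (370,260). So the tips really sit about 23 mm higher than the TCP figure suggests. I'll open, go 25 mm deeper and regrip.

```bash
python3 -m pendant '[{"jaw":0,"xyz":[0,0,0],"spin":0},{"jaw":0,"xyz":[0,0,0],"spin":0},{"jaw":0,"xyz":[0,0,0],"spin":0},{"jaw":0,"xyz":[0,0,0],"spin":0},{"jaw":0,"xyz":[0,0,0],"spin":0},{"jaw":0,"xyz":[0,-0.001,0.009],"spin":0},{"jaw":0,"xyz":[0,-0.001,0.009],"spin":0},{"jaw":0,"xyz":[0,-0.001,0.007],"spin":0},{"jaw":1,"xyz":[0,0,0],"spin":0},{"jaw":1,"xyz":[0,0,0],"spin":0},{"jaw":1,"xyz":[0,0,0],"spin":0},{"jaw":1,"xyz":[0,0,0],"spin":0},{"jaw":1,"xyz":[0,0,0],"spin":0},{"jaw":1,"xyz":[0,0,0],"spin":0}]' 30; python3 -c "
from h import *
st()"
```

```text
t: 7.1
position: [0.4183, 0.1026, 0.06]
orientation: [-0.01, -3.137, -0.079]
wrist_force: [-0.5, -1.2, 5.5]
finger_gap: 0.0201
gripper_force: 31.8
7.1 [0.4183 0.1026 0.06  ] x [-1.     0.006  0.004] y [0.007 0.999 0.05 ] z [-0.003  0.05  -0.999] gap 0.0201 F [-0.5 -1.2  5.5] g 31.809637416154146 q [ 0.2   0.16 -0.51  0.89  0.05  0.21]
```

```bash
python3 -m pendant '[{"jaw":1,"xyz":[0,0.01,0.0005],"spin":0},{"jaw":1,"xyz":[0,0.01,0.0005],"spin":0},{"jaw":1,"xyz":[0,0.01,0.0005],"spin":0},{"jaw":1,"xyz":[0,0.01,0.0005],"spin":0},{"jaw":1,"xyz":[0,0.01,0.0005],"spin":0},{"jaw":1,"xyz":[0,0.01,0.0005],"spin":0},{"jaw":1,"xyz":[0,0.01,0.0005],"spin":0},{"jaw":1,"xyz":[0,0,0],"spin":0}]'; python3 -c "
from h import *
st()"
```

```text
t: 7.9
position: [0.4187, 0.1737, 0.06]
orientation: [-0.008, -3.137, -0.08]
wrist_force: [-1.4, 1.2, 5.5]
finger_gap: 0.0198
gripper_force: 31.7
7.9 [0.4187 0.1737 0.06  ] x [-1.     0.005  0.004] y [0.005 0.999 0.051] z [-0.003  0.051 -0.999] gap 0.0198 F [-1.4  1.2  5.5] g 31.726473667658865 q [ 0.36  0.2  -0.47  0.89  0.05  0.36]
```

```bash
python3 -m pendant '[{"jaw":1,"xyz":[0,0.004,0.0002],"spin":0},{"jaw":1,"xyz":[0,0.004,0.0002],"spin":0},{"jaw":1,"xyz":[0,0.002,0],"spin":0},{"jaw":1,"xyz":[0,0,0],"spin":0}]';for i in 1 2 3 4; do python3 -m pendant '[{"jaw":1,"xyz":[0,0.003,0.0002],"spin":0},{"jaw":1,"xyz":[0,0,0],"spin":0}]' |grep -E "posi|wrist_f"; done; python3 -c "
from h import *
st()"
```

```text
t: 8.3
position: [0.4188, 0.1828, 0.06]
orientation: [-0.01, -3.137, -0.079]
wrist_force: [-1.4, 0.9, 6.8]
finger_gap: 0.02
gripper_force: 31.8
position: [0.4188, 0.1858, 0.06]
wrist_force: [-0.9, 0.1, 6.0]
position: [0.4188, 0.1889, 0.06]
wrist_force: [-1.0, -0.1, 7.0]
position: [0.4188, 0.1915, 0.06]
wrist_force: [-1.2, -2.9, 8.5]
position: [0.4188, 0.1919, 0.0599]
wrist_force: [-1.7, -25.9, 20.6]
9.1 [0.4188 0.1919 0.0599] x [-1.     0.008  0.003] y [0.008 0.999 0.044] z [-0.003  0.044 -0.999] gap 0.02 F [ -1.7 -25.9  20.6] g 34.2702423396986 q [ 0.4   0.21 -0.45  0.9   0.04  0.41]
```

Locked stop reached: the force rose at y=0.192 after 89 mm of travel. Release, lift and go over the bar.

```bash
python3 -m pendant '[{"jaw":0,"xyz":[0,-0.002,0],"spin":0},{"jaw":0,"xyz":[0,0,0],"spin":0},{"jaw":0,"xyz":[0,0,0],"spin":0},{"jaw":0,"xyz":[0,0,0],"spin":0},{"jaw":0,"xyz":[0,0,0],"spin":0},{"jaw":0,"xyz":[0,0,-0.045],"spin":0},{"jaw":0,"xyz":[0,0,-0.045],"spin":0},{"jaw":0,"xyz":[0,0,-0.045],"spin":0},{"jaw":0,"xyz":[0,0,-0.045],"spin":0},{"jaw":0,"xyz":[0,0,-0.045],"spin":0},{"jaw":0,"xyz":[0,0,-0.045],"spin":0},{"jaw":0,"xyz":[0,0,0],"spin":0}]'; python3 -c "
from h import *
go((.539,.401,.33),(.539,.401,.26))"
```

```text
t: 10.3
position: [0.4213, 0.1798, 0.3344]
orientation: [0.01, 3.137, 0.084]
wrist_force: [-0.2, 0.1, -1.5]
finger_gap: 0.0852
gripper_force: 0.0
10.3 [0.4213 0.1798 0.3344] x [-1.     0.006 -0.003] y [0.006 0.999 0.053] z [ 0.003  0.053 -0.999] gap 0.0852 F [-0.2  0.1 -1.5] g 0.0 q [0.37 0.12 0.15 1.58 0.05 0.38]
-> (0.539, 0.401, 0.33) [-0.1163  0.2214  0.0166]
-> (0.539, 0.401, 0.26) [ 0.0002 -0.0037  0.0699]
```

```bash
python3 -m pendant '[{"jaw":0,"xyz":[-0.0145,0.0277,0.0015],"spin":0},{"jaw":0,"xyz":[-0.0145,0.0277,0.0015],"spin":0},{"jaw":0,"xyz":[-0.0145,0.0277,0.0015],"spin":0},{"jaw":0,"xyz":[-0.0145,0.0277,0.0015],"spin":0},{"jaw":0,"xyz":[-0.0145,0.0277,0.0015],"spin":0},{"jaw":0,"xyz":[-0.0145,0.0277,0.0015],"spin":0},{"jaw":0,"xyz":[-0.0145,0.0277,0.0015],"spin":0},{"jaw":0,"xyz":[-0.0145,0.0277,0.0015],"spin":0},{"jaw":0,"xyz":[0,0,0],"spin":0},{"jaw":0,"xyz":[0,0,0],"spin":0}]'; python3 -c "
from h import *
go((.539,.401,.26))
snap('wrist','w3')
snap('top','top1')
z=load('w3');C=cloud(z).reshape(-1,3); c=C[(C[:,2]>.25)&(C[:,2]<.275)&(C[:,1]>.37)&(C[:,1]<.43)&(C[:,0]>.46)&(C[:,0]<.62)]; print(len(c),c.mean(0),c.min(0),c.max(0)); A=np.polyfit(c[:,0],c[:,1],1);print(A)
z=load('top1');C=cloud(z).reshape(-1,3); c=C[(C[:,2]>.085)&(C[:,2]<.115)&(C[:,1]>.08)&(C[:,1]<.22)&(C[:,0]>.38)&(C[:,0]<.44)]; print('lock',len(c),c.mean(0) if len(c) else 0)
"
```

```text
t: 11.3
position: [0.5369, 0.4001, 0.3264]
orientation: [-0.009, -3.135, -0.077]
wrist_force: [-0.8, -0.3, -0.2]
finger_gap: 0.0854
gripper_force: 0.0
11.3 [0.5369 0.4001 0.3264] x [-1.     0.006  0.006] y [0.006 0.999 0.049] z [-0.005  0.049 -0.999] gap 0.0854 F [-0.8 -0.3 -0.2] g 0.0 q [0.62 0.66 0.92 1.81 0.04 0.63]
-> (0.539, 0.401, 0.26) [-0.0025 -0.0024  0.0663]
3224 [0.53922061 0.40118173 0.26486247] [0.49257533 0.3942005  0.25000651] [0.59504298 0.40852175 0.26848678]
[-0.00680465  0.40485093]
lock 78 [0.4166407  0.19028126 0.09843111]
```

View pics/w3.png

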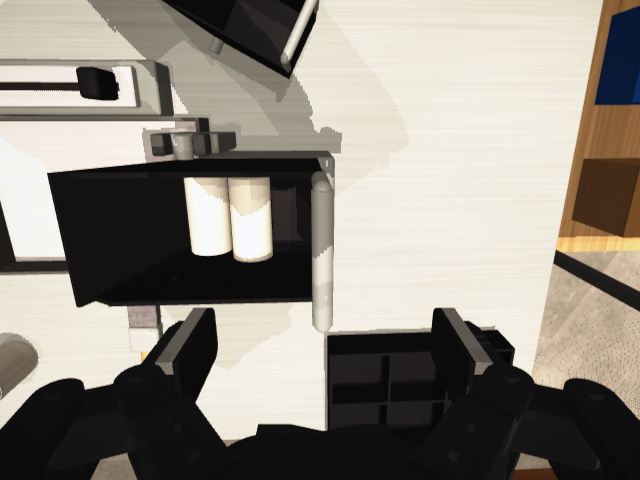

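The wrist view shows the bar at (322,250), midway between the fingers, and two blanks in the tub at (208,215) and (250,218). The lock slide is at its far end.

```bash
python3 -m pendant '[{"jaw":0,"xyz":[-0.0005,-0.001,0.025],"spin":0},{"jaw":0,"xyz":[-0.0005,-0.001,0.025],"spin":0},{"jaw":0,"xyz":[-0.0005,-0.001,0.025],"spin":0},{"jaw":0,"xyz":[-0.0005,-0.001,0.023],"spin":0},{"jaw":0,"xyz":[0,0,0],"spin":0},{"jaw":1,"xyz":[0,0,0],"spin":0},{"jaw":1,"xyz":[0,0,0],"spin":0},{"jaw":1,"xyz":[0,0,0],"spin":0},{"jaw":1,"xyz":[0,0,0],"spin":0},{"jaw":1,"xyz":[0,0,0],"spin":0},{"jaw":1,"xyz":[0,0,0],"spin":0},{"jaw":1,"xyz":[0,0,0],"spin":0}]' 40; python3 -c "
from h import *
s,R=st(); p=np.array(s['position']); r=np.array([0,.128,.151]);prev=r.copy();o=0
for a in [5,10,15,20,25,30,35,40,45,50,55,60,65,70,75,80,85,90,95]:
    q=Ro.from_euler('x',a,degrees=True).apply(r); print(a,np.round(p+q-r,4),np.round(R.T@(q-prev),4)); prev=q
"
```

```text
t: 12.6
position: [0.5386, 0.4018, 0.2306]
orientation: [-0.009, -3.138, -0.083]
wrist_force: [1.6, 8.1, 3.3]
finger_gap: 0.0125
gripper_force: 39.1
12.6 [0.5386 0.4018 0.2306] x [-1.     0.006  0.003] y [0.006 0.999 0.053] z [-0.003  0.053 -0.999] gap 0.0125 F [1.6 8.1 3.3] g 39.10685062408447 q [0.62 0.57 0.53 1.5  0.04 0.63]
5 [0.5386 0.3881 0.2412] [-0.     -0.0131 -0.0113]
10 [0.5386 0.3736 0.2505] [-0.0001 -0.014  -0.0101]
15 [0.5386 0.3583 0.2586] [-0.0001 -0.0148 -0.0088]
20 [0.5386 0.3424 0.2653] [-0.0001 -0.0155 -0.0075]
25 [0.5386 0.326  0.2705] [-0.0001 -0.0161 -0.0061]
30 [0.5386 0.3091 0.2744] [-0.0001 -0.0166 -0.0047]
35 [0.5386 0.292  0.2767] [-0.0001 -0.017  -0.0032]
40 [0.5386 0.2748 0.2775] [-0.0001 -0.0172 -0.0017]
45 [0.5386 0.2575 0.2769] [-0.0001 -0.0173 -0.0002]
50 [0.5386 0.2404 0.2747] [-0.0001 -0.0172  0.0013]
55 [0.5386 0.2235 0.2711] [-0.0001 -0.017   0.0028]
60 [0.5386 0.207  0.2659] [-0.0001 -0.0167  0.0042]
65 [0.5386 0.191  0.2594] [-0.0001 -0.0163  0.0057]
70 [0.5386 0.1757 0.2515] [-0.0001 -0.0158  0.0071]
75 [0.5386 0.161  0.2423] [-0.0001 -0.0151  0.0084]
80 [0.5386 0.1473 0.2319] [-0.0001 -0.0143  0.0097]
85 [0.5386 0.1345 0.2203] [-0.0001 -0.0134  0.0109]
90 [0.5386 0.1228 0.2076] [-0.0001 -0.0124  0.012 ]
95 [0.5386 0.1122 0.1939] [-0.0001 -0.0113  0.0131]
```

The gap reads 12.5 mm on a 14 mm bar, so the tips may only catch its upper half. Open, go 7 mm deeper and regrip.

```bash
python3 -m pendant '[{"jaw":0.6,"xyz":[0,0,0],"spin":0},{"jaw":0.6,"xyz":[0,0,0],"spin":0},{"jaw":0.6,"xyz":[0,0,0],"spin":0},{"jaw":0.6,"xyz":[0,-0.0005,0.0035],"spin":0},{"jaw":0.6,"xyz":[0,-0.0005,0.0035],"spin":0},{"jaw":1,"xyz":[0,0,0],"spin":0},{"jaw":1,"xyz":[0,0,0],"spin":0},{"jaw":1,"xyz":[0,0,0],"spin":0},{"jaw":1,"xyz":[0,0,0],"spin":0},{"jaw":1,"xyz":[0,0,0],"spin":0},{"jaw":1,"xyz":[0,0,0],"spin":0}]' 40; python3 -c "
from h import *
st()"
```

```text
t: 13.7
position: [0.5383, 0.4011, 0.2233]
orientation: [-0.009, -3.137, -0.083]
wrist_force: [-0.3, 8.0, 2.8]
finger_gap: 0.0126
gripper_force: 39.2
13.7 [0.5383 0.4011 0.2233] x [-1.     0.006  0.004] y [0.006 0.999 0.053] z [-0.003  0.053 -0.999] gap 0.0126 F [-0.3  8.   2.8] g 39.23843443393707 q [0.62 0.57 0.5  1.48 0.04 0.62]
```

Same gap, so it is a real grip on the bar. Start rocking along the arc.

```bash
python3 -m pendant '[{"jaw":1,"xyz":[0,-0.0065,-0.0057],"spin":0},{"jaw":1,"xyz":[0,-0.0065,-0.0057],"spin":0},{"jaw":1,"xyz":[0,-0.007,-0.005],"spin":0},{"jaw":1,"xyz":[0,-0.007,-0.005],"spin":0},{"jaw":1,"xyz":[0,-0.0074,-0.0044],"spin":0},{"jaw":1,"xyz":[0,-0.0074,-0.0044],"spin":0},{"jaw":1,"xyz":[0,0,0],"spin":0}]'; python3 -c "
from h import *
st()"
```

```text
t: 14.4
position: [0.5381, 0.3563, 0.2512]
orientation: [-0.011, -3.136, -0.08]
wrist_force: [-1.5, 5.3, -0.4]
finger_gap: 0.0125
gripper_force: 39.9
14.4 [0.5381 0.3563 0.2512] x [-1.     0.007  0.004] y [0.007 0.999 0.051] z [-0.004  0.051 -0.999] gap 0.0125 F [-1.5  5.3 -0.4] g 39.88513469696045 q [0.56 0.51 0.48 1.52 0.05 0.57]
```

```bash
python3 -m pendant '[{"jaw":1,"xyz":[0,-0.0077,-0.0037],"spin":0},{"jaw":1,"xyz":[0,-0.0077,-0.0037],"spin":0},{"jaw":1,"xyz":[0,-0.008,-0.003],"spin":0},{"jaw":1,"xyz":[0,-0.008,-0.003],"spin":0},{"jaw":1,"xyz":[0,-0.0083,-0.0023],"spin":0},{"jaw":1,"xyz":[0,-0.0083,-0.0023],"spin":0},{"jaw":1,"xyz":[0,-0.0085,-0.0016],"spin":0},{"jaw":1,"xyz":[0,-0.0085,-0.0016],"spin":0},{"jaw":1,"xyz":[0,-0.0086,-0.0008],"spin":0},{"jaw":1,"xyz":[0,-0.0086,-0.0008],"spin":0},{"jaw":1,"xyz":[0,0,0],"spin":0}]'; python3 -c "
from h import *
st()"
```

```text
t: 15.5
position: [0.5378, 0.2734, 0.2702]
orientation: [-0.011, -3.137, -0.081]
wrist_force: [-1.4, 5.1, 7.8]
finger_gap: 0.0125
gripper_force: 42.7
15.5 [0.5378 0.2734 0.2702] x [-1.     0.007  0.003] y [0.007 0.999 0.052] z [-0.003  0.052 -0.999] gap 0.0125 F [-1.4  5.1  7.8] g 42.71451115608215 q [0.44 0.42 0.39 1.52 0.05 0.45]
```

```bash
python3 -m pendant '[{"jaw":1,"xyz":[0,-0.0086,-0.0001],"spin":0},{"jaw":1,"xyz":[0,-0.0086,-0.0001],"spin":0},{"jaw":1,"xyz":[0,-0.0086,0.0006],"spin":0},{"jaw":1,"xyz":[0,-0.0086,0.0006],"spin":0},{"jaw":1,"xyz":[0,-0.0085,0.0014],"spin":0},{"jaw":1,"xyz":[0,-0.0085,0.0014],"spin":0},{"jaw":1,"xyz":[0,-0.0083,0.0021],"spin":0},{"jaw":1,"xyz":[0,-0.0083,0.0021],"spin":0},{"jaw":1,"xyz":[0,-0.0081,0.0028],"spin":0},{"jaw":1,"xyz":[0,-0.0081,0.0028],"spin":0},{"jaw":1,"xyz":[0,0,0],"spin":0}]'; python3 -c "
from h import *
st()"
```

```text
t: 16.6
position: [0.537, 0.1887, 0.2512]
orientation: [-0.012, -3.136, -0.078]
wrist_force: [1.8, 1.4, 2.6]
finger_gap: 0.0128
gripper_force: 42.9
16.6 [0.537  0.1887 0.2512] x [-1.     0.007  0.005] y [0.008 0.999 0.05 ] z [-0.004  0.05  -0.999] gap 0.0128 F [1.8 1.4 2.6] g 42.90589928627014 q [0.31 0.35 0.23 1.45 0.05 0.32]
```

Near 65°. Continue gently to about 90°.

```bash
python3 -m pendant '[{"jaw":1,"xyz":[0,-0.0078,0.0035],"spin":0},{"jaw":1,"xyz":[0,-0.0078,0.0035],"spin":0},{"jaw":1,"xyz":[0,-0.0075,0.0042],"spin":0},{"jaw":1,"xyz":[0,-0.0075,0.0042],"spin":0},{"jaw":1,"xyz":[0,0,0],"spin":0},{"jaw":1,"xyz":[0,-0.0072,0.0048],"spin":0},{"jaw":1,"xyz":[0,-0.0072,0.0048],"spin":0},{"jaw":1,"xyz":[0,0,0],"spin":0},{"jaw":1,"xyz":[0,-0.0067,0.0054],"spin":0},{"jaw":1,"xyz":[0,-0.0067,0.0054],"spin":0},{"jaw":1,"xyz":[0,-0.0062,0.006],"spin":0},{"jaw":1,"xyz":[0,-0.0062,0.006],"spin":0},{"jaw":1,"xyz":[0,0,0],"spin":0},{"jaw":1,"xyz":[0,0,0],"spin":0},{"jaw":1,"xyz":[0,0,0],"spin":0},{"jaw":1,"xyz":[0,0,0],"spin":0}]'; python3 -c "
from h import *
st();snap('scene','s2');im=cv2.imread('pics/s2.png');cv2.imwrite('pics/s2c.png',cv2.resize(im[130:320,290:510],None,fx=3,fy=3))"
```

```text
t: 18.2
position: [0.5363, 0.1218, 0.2004]
orientation: [-0.01, -3.136, -0.079]
wrist_force: [-0.0, -0.5, -0.4]
finger_gap: 0.0124
gripper_force: 42.4
18.2 [0.5363 0.1218 0.2004] x [-1.     0.006  0.004] y [0.006 0.999 0.05 ] z [-0.004  0.05  -0.999] gap 0.0124 F [-0.  -0.5 -0.4] g 42.44733273983002 q [0.19 0.31 0.06 1.31 0.05 0.2 ]
```

View pics/s2c.png

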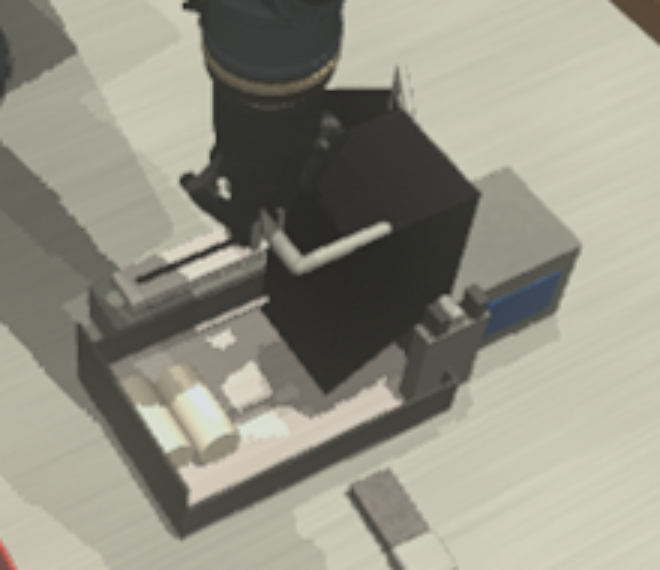

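Both blanks lie in the feed tray, at crop (155,420) and (205,410). The tub is at about 90° with its pin still in the saddle. Rock it back.

```bash
python3 -m pendant '[{"jaw":1,"xyz":[0,0.0062,-0.006],"spin":0},{"jaw":1,"xyz":[0,0.0062,-0.006],"spin":0},{"jaw":1,"xyz":[0,0.0067,-0.0054],"spin":0},{"jaw":1,"xyz":[0,0.0067,-0.0054],"spin":0},{"jaw":1,"xyz":[0,0.0072,-0.0048],"spin":0},{"jaw":1,"xyz":[0,0.0072,-0.0048],"spin":0},{"jaw":1,"xyz":[0,0.0075,-0.0042],"spin":0},{"jaw":1,"xyz":[0,0.0075,-0.0042],"spin":0},{"jaw":1,"xyz":[0,0.0078,-0.0035],"spin":0},{"jaw":1,"xyz":[0,0.0078,-0.0035],"spin":0},{"jaw":1,"xyz":[0,0.0081,-0.0028],"spin":0},{"jaw":1,"xyz":[0,0.0081,-0.0028],"spin":0},{"jaw":1,"xyz":[0,0.0083,-0.0021],"spin":0},{"jaw":1,"xyz":[0,0.0083,-0.0021],"spin":0},{"jaw":1,"xyz":[0,0.0085,-0.0014],"spin":0},{"jaw":1,"xyz":[0,0.0085,-0.0014],"spin":0},{"jaw":1,"xyz":[0,0.0086,-0.0006],"spin":0},{"jaw":1,"xyz":[0,0.0086,-0.0006],"spin":0},{"jaw":1,"xyz":[0,0,0],"spin":0}]'; python3 -c "
from h import *
st()"
```

```text
t: 20.15
position: [0.5375, 0.2574, 0.2687]
orientation: [-0.009, -3.136, -0.079]
wrist_force: [-1.0, -1.1, 2.6]
finger_gap: 0.0128
gripper_force: 42.8
20.15 [0.5375 0.2574 0.2687] x [-1.     0.005  0.004] y [0.006 0.999 0.051] z [-0.004  0.051 -0.999] gap 0.0128 F [-1.  -1.1  2.6] g 42.75680601596832 q [0.42 0.41 0.36 1.51 0.05 0.43]
```

```bash
python3 -m pendant '[{"jaw":1,"xyz":[0,0.0086,0.0001],"spin":0},{"jaw":1,"xyz":[0,0.0086,0.0001],"spin":0},{"jaw":1,"xyz":[0,0.0086,0.0008],"spin":0},{"jaw":1,"xyz":[0,0.0086,0.0008],"spin":0},{"jaw":1,"xyz":[0,0.0085,0.0016],"spin":0},{"jaw":1,"xyz":[0,0.0085,0.0016],"spin":0},{"jaw":1,"xyz":[0,0.0083,0.0023],"spin":0},{"jaw":1,"xyz":[0,0.0083,0.0023],"spin":0},{"jaw":1,"xyz":[0,0.008,0.003],"spin":0},{"jaw":1,"xyz":[0,0.008,0.003],"spin":0},{"jaw":1,"xyz":[0,0.0077,0.0037],"spin":0},{"jaw":1,"xyz":[0,0.0077,0.0037],"spin":0},{"jaw":1,"xyz":[0,0.0074,0.0044],"spin":0},{"jaw":1,"xyz":[0,0.0074,0.0044],"spin":0},{"jaw":1,"xyz":[0,0.007,0.005],"spin":0},{"jaw":1,"xyz":[0,0.007,0.005],"spin":0},{"jaw":1,"xyz":[0,0.005,0.004],"spin":0},{"jaw":1,"xyz":[0,0,0],"spin":0}]'; python3 -c "
from h import *
go((.5383,.4011,.2233))"
```

```text
t: 21.95
position: [0.5384, 0.3938, 0.2297]
orientation: [-0.008, -3.137, -0.083]
wrist_force: [0.8, 7.5, 6.0]
finger_gap: 0.0129
gripper_force: 47.4
21.95 [0.5384 0.3938 0.2297] x [-1.     0.005  0.003] y [0.005 0.999 0.053] z [-0.003  0.053 -0.999] gap 0.0129 F [0.8 7.5 6. ] g 47.42392659187317 q [0.61 0.56 0.5  1.49 0.05 0.62]
-> (0.5383, 0.4011, 0.2233) [0.0002 0.007  0.0068]
```

```bash
python3 -m pendant '[{"jaw":1,"xyz":[0,0.0035,0.0033],"spin":0},{"jaw":1,"xyz":[0,0.0035,0.0033],"spin":0},{"jaw":1,"xyz":[0,0,0],"spin":0},{"jaw":1,"xyz":[0,0,0],"spin":0}]'; python3 -m pendant '[{"jaw":0.6,"xyz":[0,0,0],"spin":0},{"jaw":0.6,"xyz":[0,0,0],"spin":0},{"jaw":0.6,"xyz":[0,0,0],"spin":0},{"jaw":0.6,"xyz":[0,0,-0.03],"spin":0},{"jaw":0.6,"xyz":[0,0,-0.04],"spin":0},{"jaw":0,"xyz":[0,0,-0.04],"spin":0},{"jaw":0,"xyz":[0,0,0],"spin":0}]'; python3 -c "
from h import *
snap('wrist','w4');snap('top','top2')
for f in('w4','top2'):
    C=cloud(load(f)).reshape(-1,3); m=(C[:,1]>.37)&(C[:,1]<.43)&(C[:,0]>.46)&(C[:,0]<.62); c=C[m&(C[:,2]>.25)&(C[:,2]<.275)]; print('bar',len(c),c.mean(0) if len(c) else 0)
    c=C[(C[:,2]>.195)&(C[:,2]<.23)&(C[:,1]>.19)&(C[:,1]<.395)&(C[:,0]>.46)&(C[:,0]<.62)]; print('rim',len(c),np.percentile(c,[2,50,98],axis=0) if len(c) else 0)
go((.5,.2,.33))"
```

```text
t: 22.35
position: [0.5386, 0.4009, 0.2242]
orientation: [-0.009, -3.138, -0.084]
wrist_force: [-0.0, 8.8, 8.8]
finger_gap: 0.0125
gripper_force: 47.9
t: 23.05
position: [0.5406, 0.3945, 0.3317]
orientation: [0.011, 3.138, 0.086]
wrist_force: [0.6, 0.0, 0.1]
finger_gap: 0.0622
gripper_force: 0.0
bar 3063 [0.53950642 0.40514279 0.26497021]
rim 9240 [[0.49201591 0.21618414 0.19567799]
 [0.55155479 0.23848586 0.20948227]
 [0.59558296 0.38823218 0.21581262]]
bar 0 0
rim 429 [[0.48751785 0.21697121 0.19571759]
 [0.56980395 0.2339445  0.20963529]
 [0.59166891 0.34464148 0.22055236]]
23.15 [0.5398 0.3942 0.3266] x [-1.     0.007  0.003] y [0.007 0.999 0.051] z [-0.003  0.051 -0.999] gap 0.076 F [-0.2 -0.5 -0.4] g 0.0 q [0.61 0.65 0.91 1.81 0.04 0.62]
-> (0.5, 0.2, 0.33) [ 0.0385 -0.1941 -0.0132]
```

View pics/w4.png

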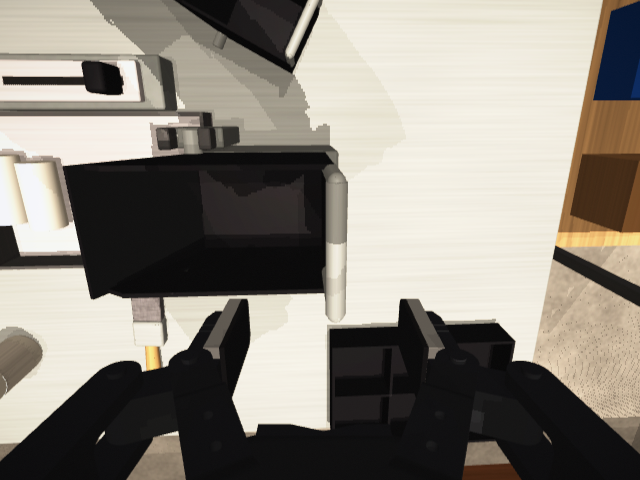

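The tub is upright and empty again: bar at (337,245), y=0.405, which is within the pin play. Now the parts. I measure them from the picture just taken and move towards the catch tray.

```bash
cat >> h.py <<'E'
def parts(f,show=True):
    z=load(f); im=z['im'].astype(int); C=cloud(z); h=C[...,2]
    # white things; tote/catch area
    m=(im.min(2)>150)&(C[...,0]>.33)&(C[...,0]<.67)&(C[...,1]<-.10)&(C[...,1]>-.47)&(h>.0)&(h<.1)&(im.max(2)-im.min(2)<45)
    ok=((C[...,0]<.5)&(h>.012))|(C[...,0]>=.5)
    n,l,s,c=cv2.connectedComponentsWithStats((m&ok).astype(np.uint8))
    for i in range(1,n):
        if s[i,4]<60: continue
        q=C[l==i]; e=q[:,:2]-q[:,:2].mean(0); v=np.linalg.svd(e,full_matrices=False)[2][0]; v*=np.sign(v[0]) or 1
        a=e@v; lo,hi=np.percentile(a,[1,99]); w=np.cross(v,e)
        print('blob px',np.round(c[i]),'n',s[i,4],'mid',np.round(q.mean(0),3),'head',np.round(q[:,:2].mean(0)+v*(lo+.0225),4),'len',round(hi-lo,3),'ang',round(np.degrees(np.arctan2(v[1],v[0])),1),'zmed',round(np.median(q[:,2]),3))
E
python3 -c "
from h import *
parts('top0');print();parts('top2')"
python3 -m pendant '[{"jaw":0,"xyz":[0.0098,-0.0383,-0.0015],"spin":0},{"jaw":0,"xyz":[0.0098,-0.0383,-0.0015],"spin":0},{"jaw":0,"xyz":[0.0098,-0.0383,-0.0015],"spin":0},{"jaw":0,"xyz":[0.0098,-0.0383,-0.0015],"spin":0},{"jaw":0,"xyz":[0.0098,-0.0383,-0.0015],"spin":0},{"jaw":0,"xyz":[0.0098,-0.0383,-0.0015],"spin":0},{"jaw":0,"xyz":[0.0098,-0.0383,-0.0015],"spin":0},{"jaw":0,"xyz":[0.0098,-0.0383,-0.0015],"spin":0},{"jaw":0,"xyz":[0.0098,-0.0383,0],"spin":0},{"jaw":0,"xyz":[0.0098,-0.0383,0],"spin":0},{"jaw":0,"xyz":[0.0098,-0.0383,0],"spin":0},{"jaw":0.5,"xyz":[0.0098,-0.0383,0],"spin":0},{"jaw":0.5,"xyz":[0.0098,-0.0383,0.02],"spin":0},{"jaw":0.5,"xyz":[0.0098,-0.0383,0.03],"spin":0},{"jaw":0.5,"xyz":[0.0098,-0.0383,0.03],"spin":0},{"jaw":0.5,"xyz":[0,0,0],"spin":0}]'; python3 -c "
from h import *
go((.393,-.18,.1))"
```

```text
blob px [381. 281.] n 163 mid [ 0.41  -0.179  0.03 ] head [ 0.3998 -0.1787] len 0.083 ang -2.6 zmed 0.03
blob px [452. 285.] n 151 mid [ 0.406 -0.38   0.03 ] head [ 0.3965 -0.3798] len 0.082 ang -2.5 zmed 0.03
blob px [407. 285.] n 159 mid [ 0.402 -0.252  0.031] head [ 0.3908 -0.2505] len 0.082 ang -7.3 zmed 0.031
blob px [428. 288.] n 108 mid [ 0.395 -0.311  0.032] head [ 0.3991 -0.3114] len 0.038 ang -5.7 zmed 0.031

blob px [381. 282.] n 198 mid [ 0.41  -0.179  0.03 ] head [ 0.397  -0.1784] len 0.086 ang -2.4 zmed 0.03
blob px [428. 283.] n 186 mid [ 0.409 -0.312  0.03 ] head [ 0.3967 -0.3114] len 0.085 ang -5.4 zmed 0.03
blob px [453. 284.] n 184 mid [ 0.407 -0.381  0.03 ] head [ 0.3944 -0.38  ] len 0.085 ang -2.3 zmed 0.03
blob px [407. 286.] n 188 mid [ 0.401 -0.252  0.03 ] head [ 0.3887 -0.2501] len 0.085 ang -7.3 zmed 0.03
t: 24.75
position: [0.3848, -0.1748, 0.2254]
orientation: [-0.017, -3.129, -0.083]
wrist_force: [-0.0, 0.7, 0.4]
finger_gap: 0.0425
gripper_force: 0.0
24.75 [ 0.3848 -0.1748  0.2254] x [-1.     0.011  0.012] y [0.011 0.999 0.053] z [-0.011  0.053 -0.999] gap 0.0425 F [-0.   0.7  0.4] g 0.0 q [-0.46  0.08 -0.16  1.36  0.04 -0.45]
-> (0.393, -0.18, 0.1) [-0.0097 -0.0117  0.1249]
```

```bash
python3 -m pendant '[{"jaw":0.5,"xyz":[-0.002,-0.0028,0.04],"spin":0},{"jaw":0.5,"xyz":[-0.002,-0.0028,0.04],"spin":0},{"jaw":0.5,"xyz":[-0.002,-0.0028,0.04],"spin":0},{"jaw":0.5,"xyz":[-0.002,-0.0028,0.04],"spin":0},{"jaw":0.5,"xyz":[-0.002,-0.0028,0.03],"spin":0},{"jaw":0.5,"xyz":[-0.001,-0.0028,0.02],"spin":0},{"jaw":0.5,"xyz":[0,0,0],"spin":0}]'; python3 -c "
from h import *
go((.394,-.1795,-.002))"
```

```text
t: 25.45
position: [0.3962, -0.1775, 0.0172]
orientation: [-0.01, -3.131, -0.083]
wrist_force: [-0.4, 0.5, 0.6]
finger_gap: 0.0433
gripper_force: 0.0
25.45 [ 0.3962 -0.1775  0.0172] x [-1.     0.006  0.01 ] y [0.007 0.999 0.053] z [-0.009  0.053 -0.999] gap 0.0433 F [-0.4  0.5  0.6] g 0.0 q [-0.45  0.25 -0.52  0.83  0.04 -0.45]
-> (0.394, -0.1795, -0.002) [ 0.002 -0.003  0.019]
```

```bash
python3 -m pendant '[{"jaw":0.5,"xyz":[0.001,-0.002,0.008],"spin":0},{"jaw":0.5,"xyz":[0.001,-0.001,0.007],"spin":0},{"jaw":0.5,"xyz":[0,0,0.003],"spin":0},{"jaw":1,"xyz":[0,0,0],"spin":0},{"jaw":1,"xyz":[0,0,0],"spin":0},{"jaw":1,"xyz":[0,0,0],"spin":0},{"jaw":1,"xyz":[0,0,0],"spin":0},{"jaw":1,"xyz":[0,0,0],"spin":0}]' 40; python3 -c "
from h import *
go((.394,-.1795,.1),(.561,-.182,.12),(.561,-.182,.01))"
```

```text
t: 26.25
position: [0.3972, -0.1814, 0.0022]
orientation: [-0.01, -3.137, -0.079]
wrist_force: [-0.9, 1.2, 6.8]
finger_gap: 0.0272
gripper_force: 40.1
26.25 [ 0.3972 -0.1814  0.0022] x [-1.     0.006  0.004] y [0.007 0.999 0.05 ] z [-0.003  0.05  -0.999] gap 0.0272 F [-0.9  1.2  6.8] g 40.12113810516894 q [-0.46  0.27 -0.54  0.78  0.04 -0.46]
-> (0.394, -0.1795, 0.1) [ 0.0036  0.0068 -0.0976]
-> (0.561, -0.182, 0.12) [-0.1669 -0.0004 -0.0207]
-> (0.561, -0.182, 0.01) [-0.0004 -0.0055  0.1099]
```

```bash
python3 -m pendant '[{"jaw":1,"xyz":[0,0.002,-0.04],"spin":0},{"jaw":1,"xyz":[0,0.002,-0.04],"spin":0},{"jaw":1,"xyz":[0,0.001,-0.04],"spin":0},{"jaw":1,"xyz":[-0.0275,0,0],"spin":0},{"jaw":1,"xyz":[-0.0275,0,0],"spin":0},{"jaw":1,"xyz":[-0.0275,0,0],"spin":0},{"jaw":1,"xyz":[-0.0275,0,0],"spin":0},{"jaw":1,"xyz":[-0.0275,0,0],"spin":0},{"jaw":1,"xyz":[-0.0275,0,0],"spin":0},{"jaw":1,"xyz":[0,0,0],"spin":0}]'; python3 -c "
from h import *
go((.561,-.182,.008))"
```

```text
t: 27.25
position: [0.5648, -0.1832, 0.1204]
orientation: [-0.009, -3.137, -0.079]
wrist_force: [-1.4, 0.3, -1.1]
finger_gap: 0.0271
gripper_force: 39.7
27.25 [ 0.5648 -0.1832  0.1204] x [-1.     0.005  0.004] y [0.006 0.999 0.05 ] z [-0.004  0.05  -0.999] gap 0.0271 F [-1.4  0.3 -1.1] g 39.738421202637255 q [-0.34  0.46  0.06  1.2   0.05 -0.33]
-> (0.561, -0.182, 0.008) [ 0.0033 -0.0045  0.1124]
```

```bash
python3 -m pendant '[{"jaw":1,"xyz":[0.001,-0.0015,0.04],"spin":0},{"jaw":1,"xyz":[0.001,-0.0015,0.04],"spin":0},{"jaw":1,"xyz":[0.001,-0.0015,0.02],"spin":0},{"jaw":1,"xyz":[0,0,0.01],"spin":0},{"jaw":1,"xyz":[0,0,0],"spin":0},{"jaw":0.6,"xyz":[0,0,0],"spin":0},{"jaw":0.6,"xyz":[0,0,0],"spin":0},{"jaw":0.6,"xyz":[0,0,0],"spin":0},{"jaw":0.6,"xyz":[0,0.001,-0.03],"spin":0},{"jaw":0.6,"xyz":[0,0.001,-0.03],"spin":0},{"jaw":0.5,"xyz":[0,0.001,-0.04],"spin":0},{"jaw":0.5,"xyz":[0.028,-0.011,0],"spin":0},{"jaw":0.5,"xyz":[0.028,-0.011,0],"spin":0},{"jaw":0.5,"xyz":[0.028,-0.011,0],"spin":0},{"jaw":0.5,"xyz":[0.028,-0.011,0],"spin":0},{"jaw":0.5,"xyz":[0.028,-0.011,0],"spin":0},{"jaw":0.5,"xyz":[0.028,-0.011,0],"spin":0},{"jaw":0.5,"xyz":[0,0,0],"spin":0}]'; python3 -c "
from h import *
snap('top','top3');parts('top3')
go((.389,-.2505,.03),(.389,-.2505,0))"
```

```text
t: 29.05
position: [0.3886, -0.2501, 0.1093]
orientation: [-0.014, -3.137, -0.078]
wrist_force: [1.6, 0.0, 0.1]
finger_gap: 0.0427
gripper_force: 0.0
blob px [382. 225.] n 195 mid [ 0.572 -0.181  0.03 ] head [ 0.5596 -0.1808] len 0.085 ang -0.5 zmed 0.03
29.1 [ 0.3902 -0.2499  0.1094] x [-1.     0.008  0.003] y [0.009 0.999 0.05 ] z [-0.003  0.05  -0.999] gap 0.0429 F [ 0.8 -0.6  0.4] g 0.0 q [-0.6   0.22 -0.31  1.08  0.04 -0.59]
-> (0.389, -0.2505, 0.03) [ 0.0009 -0.0046  0.0792]
-> (0.389, -0.2505, 0) [-0.0001 -0.0015  0.03  ]
```

```bash
python3 -m pendant '[{"jaw":0.5,"xyz":[0.0005,-0.0015,0.04],"spin":0},{"jaw":0.5,"xyz":[0.0005,-0.002,0.04],"spin":0},{"jaw":0.5,"xyz":[0,-0.001,0.018],"spin":0},{"jaw":0.5,"xyz":[0,-0.0005,0.01],"spin":0},{"jaw":0.5,"xyz":[0,0,0],"spin":0},{"jaw":1,"xyz":[0,0,0],"spin":0},{"jaw":1,"xyz":[0,0,0],"spin":0},{"jaw":1,"xyz":[0,0,0],"spin":0},{"jaw":1,"xyz":[0,0,0],"spin":0},{"jaw":1,"xyz":[0,0,0],"spin":0}]' 40; python3 -c "
from h import *
go((.389,-.2505,.12),(.561,-.234,.12),(.561,-.234,.008))"
```

```text
t: 30.1
position: [0.3906, -0.2493, 0.0016]
orientation: [-0.01, -3.139, -0.077]
wrist_force: [1.7, 1.0, 7.9]
finger_gap: 0.0279
gripper_force: 38.3
30.1 [ 0.3906 -0.2493  0.0016] x [-1.     0.006  0.002] y [0.006 0.999 0.049] z [-0.002  0.049 -0.999] gap 0.0279 F [1.7 1.  7.9] g 38.25133791659027 q [-0.6   0.32 -0.47  0.81  0.04 -0.59]
-> (0.389, -0.2505, 0.12) [ 0.0018  0.0046 -0.1183]
-> (0.561, -0.234, 0.12) [-0.1719  0.0176  0.0005]
-> (0.561, -0.234, 0.008) [-0.0002 -0.0055  0.1119]
```

```bash
python3 -m pendant '[{"jaw":1,"xyz":[0,0.002,-0.04],"spin":0},{"jaw":1,"xyz":[0,0.002,-0.04],"spin":0},{"jaw":1,"xyz":[0,0.001,-0.04],"spin":0},{"jaw":1,"xyz":[-0.0285,0.003,0],"spin":0},{"jaw":1,"xyz":[-0.0285,0.003,0],"spin":0},{"jaw":1,"xyz":[-0.0285,0.003,0],"spin":0},{"jaw":1,"xyz":[-0.0285,0.003,0],"spin":0},{"jaw":1,"xyz":[-0.0285,0.003,0],"spin":0},{"jaw":1,"xyz":[-0.0285,0.002,0],"spin":0},{"jaw":1,"xyz":[0,0,0],"spin":0},{"jaw":1,"xyz":[0,0,0],"spin":0}]'; python3 -c "
from h import *
go((.561,-.234,.008)); snap('top','top4');parts('top4')"
```

```text
t: 31.2
position: [0.5612, -0.2338, 0.1207]
orientation: [-0.009, -3.136, -0.079]
wrist_force: [-2.1, -0.8, -0.5]
finger_gap: 0.0279
gripper_force: 37.9
31.2 [ 0.5612 -0.2338  0.1207] x [-1.     0.006  0.005] y [0.006 0.999 0.05 ] z [-0.004  0.05  -0.999] gap 0.0279 F [-2.1 -0.8 -0.5] g 37.91205563116819 q [-0.42  0.49  0.12  1.22  0.04 -0.41]
-> (0.561, -0.234, 0.008) [-0.0003 -0.0059  0.1125]
blob px [381. 218.] n 89 mid [ 0.594 -0.179  0.028] head [ 0.5769 -0.1755] len 0.07 ang -10.2 zmed 0.028
blob px [453. 286.] n 159 mid [ 0.401 -0.38   0.031] head [ 0.3943 -0.38  ] len 0.076 ang -4.0 zmed 0.031
```

```bash
python3 -m pendant '[{"jaw":1,"xyz":[0,-0.002,0.04],"spin":0},{"jaw":1,"xyz":[0,-0.002,0.04],"spin":0},{"jaw":1,"xyz":[0,-0.0015,0.02],"spin":0},{"jaw":1,"xyz":[0,0,0.011],"spin":0},{"jaw":1,"xyz":[0,0,0],"spin":0},{"jaw":0.6,"xyz":[0,0,0],"spin":0},{"jaw":0.6,"xyz":[0,0,0],"spin":0},{"jaw":0.6,"xyz":[0,0,0],"spin":0},{"jaw":0.6,"xyz":[0,0.001,-0.03],"spin":0},{"jaw":0.6,"xyz":[0,0.001,-0.03],"spin":0},{"jaw":0.5,"xyz":[0,0.001,-0.04],"spin":0},{"jaw":0.5,"xyz":[0.028,-0.0125,0],"spin":0},{"jaw":0.5,"xyz":[0.028,-0.0125,0],"spin":0},{"jaw":0.5,"xyz":[0.028,-0.0125,0],"spin":0},{"jaw":0.5,"xyz":[0.028,-0.0125,0],"spin":0},{"jaw":0.5,"xyz":[0.028,-0.0125,0],"spin":0},{"jaw":0.5,"xyz":[0.028,-0.0125,0],"spin":0},{"jaw":0.5,"xyz":[0,0,0],"spin":0}]'; python3 -c "
from h import *
snap('top','top5');parts('top5');snap('wrist','w5');parts('w5')
go((.394,-.3115,.03),(.394,-.3115,0))"
```

```text
t: 33.05
position: [0.3902, -0.3109, 0.1073]
orientation: [-0.014, -3.137, -0.078]
wrist_force: [0.8, -0.2, 1.1]
finger_gap: 0.0428
gripper_force: 0.0
blob px [382. 225.] n 199 mid [ 0.573 -0.181  0.03 ] head [ 0.5592 -0.1809] len 0.088 ang -0.3 zmed 0.029
blob px [399. 225.] n 174 mid [ 0.573 -0.231  0.029] head [ 0.56  -0.231] len 0.085 ang -1.1 zmed 0.03
blob px [210. 271.] n 3664 mid [ 0.41  -0.384  0.03 ] head [ 0.3977 -0.3837] len 0.086 ang -2.0 zmed 0.031
blob px [311. 273.] n 3450 mid [ 0.414 -0.316  0.029] head [ 0.4001 -0.3147] len 0.087 ang -6.4 zmed 0.031
blob px [465. 460.] n 627 mid [ 0.588 -0.19   0.028] head [ 0.5837 -0.1905] len 0.051 ang 12.0 zmed 0.027
33.15 [ 0.3926 -0.3102  0.1073] x [-1.     0.008  0.003] y [0.008 0.999 0.05 ] z [-0.003  0.05  -0.999] gap 0.0425 F [ 0.4 -0.1  0.5] g 0.0 q [-0.69  0.29 -0.21  1.1   0.04 -0.69]
-> (0.394, -0.3115, 0.03) [-0.0016 -0.0051  0.0771]
-> (0.394, -0.3115, 0) [-0.0001 -0.0015  0.03  ]
```

```bash
python3 -m pendant '[{"jaw":0.5,"xyz":[-0.002,-0.003,0.04],"spin":0},{"jaw":0.5,"xyz":[-0.001,-0.003,0.04],"spin":0},{"jaw":0.5,"xyz":[0,-0.001,0.017],"spin":0},{"jaw":0.5,"xyz":[0,-0.0005,0.009],"spin":0},{"jaw":0.5,"xyz":[0,0,0],"spin":0},{"jaw":1,"xyz":[0,0,0],"spin":0},{"jaw":1,"xyz":[0,0,0],"spin":0},{"jaw":1,"xyz":[0,0,0],"spin":0},{"jaw":1,"xyz":[0,0,0],"spin":0},{"jaw":1,"xyz":[0,0,0],"spin":0}]' 40; python3 -m pendant '[{"jaw":1,"xyz":[0,0.002,-0.04],"spin":0},{"jaw":1,"xyz":[0,0.002,-0.04],"spin":0},{"jaw":1,"xyz":[0,0.001,-0.04],"spin":0},{"jaw":1,"xyz":[-0.0275,0.004,0],"spin":0},{"jaw":1,"xyz":[-0.0275,0.004,0],"spin":0},{"jaw":1,"xyz":[-0.0275,0.004,0],"spin":0},{"jaw":1,"xyz":[-0.0275,0.004,0],"spin":0},{"jaw":1,"xyz":[-0.0275,0.004,0],"spin":0},{"jaw":1,"xyz":[-0.0275,0.004,0],"spin":0},{"jaw":1,"xyz":[0,0,0],"spin":0},{"jaw":1,"xyz":[0,0,0],"spin":0}]'; python3 -c "
from h import *
go((.561,-.286,.008)); snap('top','top6');parts('top6')"
```

```text
t: 34.15
position: [0.3961, -0.3124, 0.0015]
orientation: [-0.01, -3.139, -0.077]
wrist_force: [1.7, 2.3, 8.6]
finger_gap: 0.0276
gripper_force: 38.5
t: 35.25
position: [0.5609, -0.2899, 0.1209]
orientation: [-0.009, -3.136, -0.079]
wrist_force: [0.4, -0.9, -0.3]
finger_gap: 0.028
gripper_force: 38.1
35.25 [ 0.5609 -0.2899  0.1209] x [-1.     0.006  0.004] y [0.006 0.999 0.05 ] z [-0.004  0.05  -0.999] gap 0.028 F [ 0.4 -0.9 -0.3] g 38.146240431815386 q [-0.5   0.54  0.2   1.26  0.04 -0.49]
-> (0.561, -0.286, 0.008) [-0.0005 -0.0018  0.113 ]
blob px [382. 225.] n 198 mid [ 0.573 -0.181  0.03 ] head [ 0.5594 -0.1809] len 0.085 ang -0.3 zmed 0.031
blob px [399. 222.] n 118 mid [ 0.583 -0.23   0.03 ] head [ 0.5661 -0.2274] len 0.079 ang -7.0 zmed 0.029
```

```bash
python3 -m pendant '[{"jaw":1,"xyz":[0,-0.001,0.04],"spin":0},{"jaw":1,"xyz":[0,-0.001,0.04],"spin":0},{"jaw":1,"xyz":[0,0,0.02],"spin":0},{"jaw":1,"xyz":[0,0,0.011],"spin":0},{"jaw":1,"xyz":[0,0,0],"spin":0},{"jaw":0.6,"xyz":[0,0,0],"spin":0},{"jaw":0.6,"xyz":[0,0,0],"spin":0},{"jaw":0.6,"xyz":[0,0,0],"spin":0},{"jaw":0.6,"xyz":[0,0.001,-0.03],"spin":0},{"jaw":0.6,"xyz":[0,0.001,-0.03],"spin":0},{"jaw":0.5,"xyz":[0,0.001,-0.04],"spin":0},{"jaw":0.5,"xyz":[0.0275,-0.0155,0],"spin":0},{"jaw":0.5,"xyz":[0.0275,-0.0155,0],"spin":0},{"jaw":0.5,"xyz":[0.0275,-0.0155,0],"spin":0},{"jaw":0.5,"xyz":[0.0275,-0.0155,0],"spin":0},{"jaw":0.5,"xyz":[0.0275,-0.0155,0],"spin":0},{"jaw":0.5,"xyz":[0.0275,-0.0155,0],"spin":0},{"jaw":0.5,"xyz":[0,0,0],"spin":0}]'; python3 -c "
from h import *
snap('top','top7');parts('top7');snap('wrist','w6');parts('w6')
go((.396,-.382,.03),(.396,-.382,0))"
```

```text
t: 37.1
position: [0.3926, -0.382, 0.1067]
orientation: [-0.015, -3.137, -0.077]
wrist_force: [0.9, 0.1, 0.3]
finger_gap: 0.0425
gripper_force: 0.0
blob px [382. 225.] n 199 mid [ 0.573 -0.181  0.03 ] head [ 0.5596 -0.181 ] len 0.087 ang 0.1 zmed 0.03
blob px [399. 225.] n 177 mid [ 0.573 -0.231  0.029] head [ 0.5609 -0.231 ] len 0.084 ang -1.4 zmed 0.029
blob px [419. 226.] n 186 mid [ 0.573 -0.286  0.03 ] head [ 0.5597 -0.2853] len 0.087 ang -4.6 zmed 0.031
blob px [315. 268.] n 3469 mid [ 0.412 -0.384  0.029] head [ 0.3982 -0.3834] len 0.087 ang -3.4 zmed 0.031
blob px [290. 363.] n 78 mid [ 0.507 -0.406  0.   ] head [ 0.5166 -0.3973] len 0.019 ang 40.2 zmed 0.0
blob px [448. 442.] n 82 mid [ 0.564 -0.279  0.033] head [ 0.5498 -0.2829] len 0.054 ang 14.9 zmed 0.032
blob px [484. 473.] n 199 mid [ 0.609 -0.24   0.025] head [ 0.6203 -0.2372] len 0.019 ang 13.8 zmed 0.025
37.2 [ 0.3951 -0.3808  0.1066] x [-1.     0.008  0.003] y [0.008 0.999 0.05 ] z [-0.003  0.05  -0.999] gap 0.0426 F [ 1.2 -0.2  0.2] g 0.0 q [-0.79  0.39 -0.07  1.14  0.03 -0.78]
-> (0.396, -0.382, 0.03) [-0.0012 -0.005   0.0765]
-> (0.396, -0.382, 0) [-0.0001 -0.0015  0.03  ]
```

```bash
python3 -m pendant '[{"jaw":0.5,"xyz":[-0.001,-0.003,0.04],"spin":0},{"jaw":0.5,"xyz":[-0.001,-0.002,0.04],"spin":0},{"jaw":0.5,"xyz":[0,-0.001,0.017],"spin":0},{"jaw":0.5,"xyz":[0,-0.0005,0.009],"spin":0},{"jaw":0.5,"xyz":[0,0,0],"spin":0},{"jaw":1,"xyz":[0,0,0],"spin":0},{"jaw":1,"xyz":[0,0,0],"spin":0},{"jaw":1,"xyz":[0,0,0],"spin":0},{"jaw":1,"xyz":[0,0,0],"spin":0},{"jaw":1,"xyz":[0,0,0],"spin":0}]' 40; python3 -m pendant '[{"jaw":1,"xyz":[0,0.002,-0.04],"spin":0},{"jaw":1,"xyz":[0,0.002,-0.04],"spin":0},{"jaw":1,"xyz":[0,0.001,-0.04],"spin":0},{"jaw":1,"xyz":[-0.0275,0.0075,0],"spin":0},{"jaw":1,"xyz":[-0.0275,0.0075,0],"spin":0},{"jaw":1,"xyz":[-0.0275,0.0075,0],"spin":0},{"jaw":1,"xyz":[-0.0275,0.0075,0],"spin":0},{"jaw":1,"xyz":[-0.0275,0.0075,0],"spin":0},{"jaw":1,"xyz":[-0.0275,0.0075,0],"spin":0},{"jaw":1,"xyz":[0,0,0],"spin":0},{"jaw":1,"xyz":[0,0,0],"spin":0}]'; python3 -c "
from h import *
go((.561,-.337,.008)); snap('top','top8');parts('top8')"
```

```text
t: 38.2
position: [0.3976, -0.3821, 0.0011]
orientation: [-0.01, -3.139, -0.077]
wrist_force: [1.1, 1.2, 8.0]
finger_gap: 0.0272
gripper_force: 39.9
t: 39.3
position: [0.5627, -0.3384, 0.1215]
orientation: [-0.009, -3.137, -0.079]
wrist_force: [-0.6, 0.1, -1.4]
finger_gap: 0.0271
gripper_force: 39.1
39.3 [ 0.5627 -0.3384  0.1215] x [-1.     0.006  0.004] y [0.006 0.999 0.05 ] z [-0.004  0.05  -0.999] gap 0.0271 F [-0.6  0.1 -1.4] g 39.1364211038308 q [-0.56  0.6   0.3   1.3   0.04 -0.56]
-> (0.561, -0.337, 0.008) [ 0.0013 -0.0043  0.1135]
blob px [382. 225.] n 198 mid [ 0.572 -0.181  0.029] head [ 0.5596 -0.181 ] len 0.085 ang -0.2 zmed 0.029
blob px [399. 225.] n 177 mid [ 0.573 -0.231  0.03 ] head [ 0.5605 -0.2309] len 0.084 ang -1.4 zmed 0.029
blob px [418. 221.] n 92 mid [ 0.588 -0.286  0.029] head [ 0.5716 -0.2822] len 0.075 ang -11.4 zmed 0.029
```

Place it, lift high and head back to the lock.

```bash
python3 -m pendant '[{"jaw":1,"xyz":[0,-0.001,0.04],"spin":0},{"jaw":1,"xyz":[0,-0.001,0.04],"spin":0},{"jaw":1,"xyz":[0,-0.001,0.02],"spin":0},{"jaw":1,"xyz":[0,0,0.011],"spin":0},{"jaw":1,"xyz":[0,0,0],"spin":0},{"jaw":0.6,"xyz":[0,0,0],"spin":0},{"jaw":0.6,"xyz":[0,0,0],"spin":0},{"jaw":0.6,"xyz":[0,0,0],"spin":0},{"jaw":0.6,"xyz":[0,0.001,-0.03],"spin":0},{"jaw":0.6,"xyz":[0,0.001,-0.03],"spin":0},{"jaw":0.5,"xyz":[0,0.002,-0.045],"spin":0},{"jaw":0.5,"xyz":[0,0.002,-0.045],"spin":0},{"jaw":0.5,"xyz":[0.024,0.02,0],"spin":0},{"jaw":0.5,"xyz":[0.024,0.03,0],"spin":0},{"jaw":0.5,"xyz":[0.024,0.036,0],"spin":0},{"jaw":0.5,"xyz":[0.024,0.036,0],"spin":0},{"jaw":0.5,"xyz":[0.024,0.036,0],"spin":0},{"jaw":0.5,"xyz":[0.024,0.036,0],"spin":0},{"jaw":0.5,"xyz":[0,0.036,0],"spin":0},{"jaw":0.5,"xyz":[0,0.036,0],"spin":0}]'; python3 -c "
from h import *
snap('top','top9');parts('top9')
go((.4185,.190,.15),(.4185,.190,.062))"
```

```text
t: 41.35
position: [0.42, -0.0699, 0.1756]
orientation: [-0.011, -3.139, -0.078]
wrist_force: [-0.1, -0.2, 0.6]
finger_gap: 0.0428
gripper_force: 0.0
blob px [419. 226.] n 160 mid [ 0.573 -0.287  0.029] head [ 0.5613 -0.2857] len 0.083 ang -4.7 zmed 0.03
blob px [436. 231.] n 109 mid [ 0.557 -0.334  0.031] head [ 0.5605 -0.3341] len 0.039 ang -1.8 zmed 0.031
41.4 [ 0.4201 -0.066   0.1759] x [-1.     0.005  0.002] y [0.005 0.999 0.052] z [-0.002  0.052 -0.999] gap 0.0424 F [ 1.9 -0.5  0.9] g 0.0 q [-0.2   0.08 -0.29  1.21  0.05 -0.19]
-> (0.4185, 0.19, 0.15) [0.0029 0.2543 0.0391]
-> (0.4185, 0.19, 0.062) [-0.0002 -0.0046  0.0879]
```

View pics/top9.png

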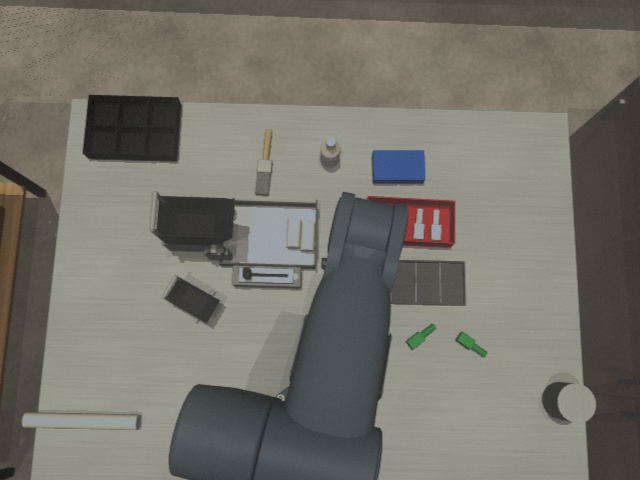

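The catch tray is empty and parts show in the tote at (419,224) and (436,225); the other two are under the arm and were confirmed a moment ago. The blanks are in the feed tray at (293,233) and (306,235), and the lock is at (247,272), locked. On to the lock.

```bash
python3 -m pendant '[{"jaw":0.4,"xyz":[0.0004,0.036,0.0018],"spin":0},{"jaw":0.4,"xyz":[0.0004,0.036,0.0018],"spin":0},{"jaw":0.4,"xyz":[0.0004,0.036,0.0018],"spin":0},{"jaw":0.4,"xyz":[0.0004,0.036,0.0018],"spin":0},{"jaw":0.4,"xyz":[0.0004,0.036,0.0018],"spin":0},{"jaw":0.4,"xyz":[0,0.036,0.0018],"spin":0},{"jaw":0.4,"xyz":[0,0.036,0.0018],"spin":0},{"jaw":0.4,"xyz":[0,0,0],"spin":0}]'; python3 -c "
from h import *
snap('top','top10');parts('top10')
go((.4185,.191,.062))"
```

```text
t: 42.2
position: [0.42, 0.1847, 0.1752]
orientation: [-0.004, -3.137, -0.081]
wrist_force: [-1.0, -0.8, -0.8]
finger_gap: 0.051
gripper_force: 0.0
blob px [382. 225.] n 149 mid [ 0.572 -0.181  0.03 ] head [ 0.5628 -0.181 ] len 0.083 ang -1.0 zmed 0.03
blob px [400. 226.] n 140 mid [ 0.572 -0.231  0.03 ] head [ 0.5628 -0.2312] len 0.08 ang -1.5 zmed 0.03
blob px [419. 230.] n 99 mid [ 0.56  -0.286  0.033] head [ 0.5621 -0.2857] len 0.038 ang -0.3 zmed 0.033
blob px [436. 232.] n 100 mid [ 0.557 -0.334  0.032] head [ 0.5596 -0.3343] len 0.04 ang -4.7 zmed 0.032
42.25 [0.42   0.183  0.1751] x [-1.     0.003  0.003] y [0.003 0.999 0.051] z [-0.003  0.051 -0.999] gap 0.0511 F [-0.  -0.2 -0.4] g 0.0 q [ 0.38  0.12 -0.25  1.18  0.05  0.38]
-> (0.4185, 0.191, 0.062) [0.0011 0.0023 0.1133]
```

Four parts confirmed in the tote. Descend and grip the lock.

```bash
python3 -m pendant '[{"jaw":0.4,"xyz":[0,0.001,0.035],"spin":0},{"jaw":0.4,"xyz":[0,0.001,0.035],"spin":0},{"jaw":0.4,"xyz":[0,0,0.025],"spin":0},{"jaw":0.4,"xyz":[0,0,0.018],"spin":0},{"jaw":0.4,"xyz":[0,0,0],"spin":0},{"jaw":1,"xyz":[0,0,0],"spin":0},{"jaw":1,"xyz":[0,0,0],"spin":0},{"jaw":1,"xyz":[0,0,0],"spin":0},{"jaw":1,"xyz":[0,0,0],"spin":0},{"jaw":1,"xyz":[0,0,0],"spin":0}]' 30; python3 -c "
from h import *
st()"
```

```text
t: 43.25
position: [0.4205, 0.1891, 0.0633]
orientation: [-0.01, -3.139, -0.08]
wrist_force: [-0.6, -1.3, 7.6]
finger_gap: 0.0197
gripper_force: 30.8
43.25 [0.4205 0.1891 0.0633] x [-1.     0.006  0.002] y [0.007 0.999 0.051] z [-0.002  0.051 -0.999] gap 0.0197 F [-0.6 -1.3  7.6] g 30.788170548621565 q [ 0.39  0.21 -0.45  0.9   0.05  0.4 ]
```

```bash
python3 -m pendant '[{"jaw":1,"xyz":[0,-0.01,-0.0005],"spin":0},{"jaw":1,"xyz":[0,-0.01,-0.0005],"spin":0},{"jaw":1,"xyz":[0,-0.01,-0.0005],"spin":0},{"jaw":1,"xyz":[0,-0.01,-0.0005],"spin":0},{"jaw":1,"xyz":[0,-0.01,-0.0005],"spin":0},{"jaw":1,"xyz":[0,-0.01,-0.0005],"spin":0},{"jaw":1,"xyz":[0,-0.01,-0.0005],"spin":0},{"jaw":1,"xyz":[0,-0.01,-0.0005],"spin":0},{"jaw":1,"xyz":[0,-0.007,-0.0004],"spin":0},{"jaw":1,"xyz":[0,0,0],"spin":0}]';for i in 1 2 3 4; do python3 -m pendant '[{"jaw":1,"xyz":[0,-0.003,-0.0002],"spin":0},{"jaw":1,"xyz":[0,0,0],"spin":0}]' |grep -E "posi|wrist_f"; done; python3 -c "
from h import *
st()"
```

```text
t: 44.25
position: [0.42, 0.1012, 0.0633]
orientation: [-0.011, -3.139, -0.079]
wrist_force: [-1.4, -2.3, 8.8]
finger_gap: 0.0197
gripper_force: 30.8
position: [0.42, 0.0987, 0.0633]
wrist_force: [-1.3, -0.1, 7.8]
position: [0.42, 0.0958, 0.0633]
wrist_force: [-1.4, -0.3, 5.6]
position: [0.42, 0.0928, 0.0633]
wrist_force: [-0.9, -0.5, 9.4]
position: [0.42, 0.0909, 0.0634]
wrist_force: [-1.7, 11.1, 7.6]
45.05 [0.42   0.0909 0.0634] x [-1.     0.006  0.002] y [0.006 0.999 0.054] z [-0.002  0.054 -0.999] gap 0.0198 F [-1.7 11.1  7.6] g 30.396918228361756 q [ 0.17  0.16 -0.51  0.9   0.05  0.18]
```

```bash
python3 -m pendant '[{"jaw":1,"xyz":[0,-0.001,0],"spin":0},{"jaw":1,"xyz":[0,0,0],"spin":0},{"jaw":1,"xyz":[0,0,0],"spin":0},{"jaw":1,"xyz":[0,0,0],"spin":0},{"jaw":0.4,"xyz":[0,0.001,0],"spin":0},{"jaw":0.4,"xyz":[0,0,0],"spin":0},{"jaw":0.4,"xyz":[0,0,0],"spin":0},{"jaw":0.4,"xyz":[0,0,0],"spin":0},{"jaw":0.4,"xyz":[0,0,-0.04],"spin":0},{"jaw":0.4,"xyz":[0,0,-0.04],"spin":0},{"jaw":0.4,"xyz":[0,0,-0.04],"spin":0},{"jaw":0.4,"xyz":[0.02,-0.035,-0.01],"spin":0},{"jaw":0.4,"xyz":[0.02,-0.035,-0.01],"spin":0},{"jaw":0.4,"xyz":[0,-0.035,0],"spin":0},{"jaw":0.4,"xyz":[0,0,0],"spin":0},{"jaw":0.4,"xyz":[0,0,0],"spin":0}]'; python3 -c "
from h import *
snap('scene','s9'); snap('top','top11'); parts('top11'); st()
C=cloud(load('top11')).reshape(-1,3); c=C[(C[:,2]>.09)&(C[:,2]<.115)&(C[:,1]>.05)&(C[:,1]<.24)&(C[:,0]>.395)&(C[:,0]<.44)]; print('lock',len(c),c.mean(0) if len(c) else 0)
C=cloud(load('s9')).reshape(-1,3); c=C[(C[:,2]>.09)&(C[:,2]<.105)&(C[:,1]>.05)&(C[:,1]<.24)&(C[:,0]>.395)&(C[:,0]<.44)]; print('lock',len(c),c.mean(0) if len(c) else 0)"
```

```text
t: 46.65
position: [0.3788, -0.0224, 0.1969]
orientation: [-0.013, -3.137, -0.079]
wrist_force: [0.3, 0.4, 0.7]
finger_gap: 0.0515
gripper_force: 0.0
blob px [383. 224.] n 117 mid [ 0.577 -0.184  0.029] head [ 0.5624 -0.1847] len 0.083 ang 4.0 zmed 0.029
blob px [400. 225.] n 143 mid [ 0.574 -0.232  0.029] head [ 0.5638 -0.2313] len 0.081 ang -1.6 zmed 0.029
blob px [419. 226.] n 148 mid [ 0.573 -0.287  0.03 ] head [ 0.5609 -0.2858] len 0.085 ang -4.7 zmed 0.03
blob px [436. 231.] n 106 mid [ 0.558 -0.334  0.032] head [ 0.5602 -0.3342] len 0.04 ang 0.1 zmed 0.031
46.75 [ 0.3788 -0.0214  0.1967] x [-1.     0.006  0.004] y [0.006 0.999 0.05 ] z [-0.004  0.05  -0.999] gap 0.0515 F [-0.1  0.4  0.2] g 0.0 q [-0.1  -0.02 -0.35  1.26  0.05 -0.09]
lock 76 [0.4159726  0.09086035 0.0993116 ]
lock 79 [0.42394295 0.08947166 0.09779457]
```

View pics/s9.png

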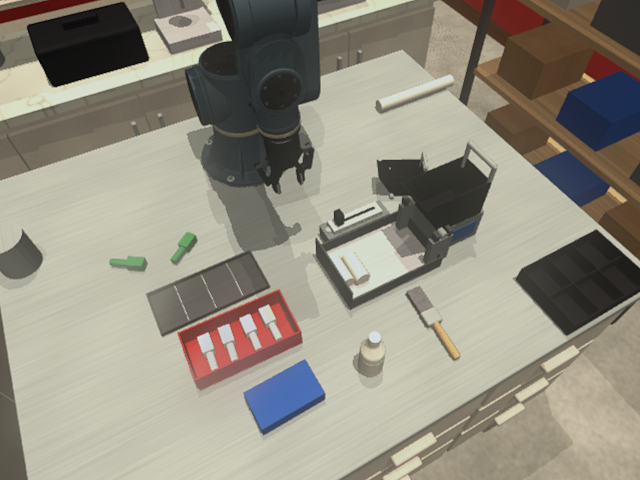

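The scene shows four parts in the tote at (205–268, 320–350) and two blanks in the feed tray at (350,268). The tub is upright at (440,190), the lock is at run at (338,215), and the bottle, case and brush are untouched.

```bash
python3 -c "
from station import job
print(job.sign_off())"
```

```text
the job is handed in; nothing more can be done
None
```

The job is done and handed in (the sign-off returned no verdict): four parts are in the tote, both blanks are in the feed tray, the tub stands upright in its saddles and the lock is back at run, with the bottle, case and brush untouched.

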